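# Clear the isolator and swing it to off

## Task

The bookend and the paper clip holder stand in the way of the isolator's handle: first set them upright in the light footed crate, one in each half so that it stays balanced, without dropping them or sliding or tipping the crate. Then swing the isolator handle a quarter turn down to off, so that the hole in its tongue lines up with the hole in the fixed hasp lug well enough for a padlock shackle to go through, and let go. Leave everything else on the table where it stands.

Things in the scene. Friction and masses are not known exactly. Their poses are not given: they have to be found in the camera images.
- console: Grey wedge-shaped isolator console, fixed: 200 deep (x) by 220 wide (y), 45 high in front, 185 at the back. Origin: centre of its underside, z up; at yaw 0 its low front faces -x. Its face rises at 35 degrees away from the front: face normal (-0.574, 0, 0.819), up-slope (0.819, 0, 0.574) in this frame.
- guard_bar (a point): Middle of the fixed steel guard bar, 16 thick, along the console's y over the handle: console frame (-50, 0, 315), 200 long; arms at y = -100 and 100 carry it from the console's back edge. It blocks a gripper coming straight down on the handle's grip in the on position; coming in tilted 28 to 38 degrees from vertical, leaning towards the console's front, fingers closing along its y, is clear.
- pivot (a point): Point on the console's face where the handle's axis (the face normal) comes out: console frame (0, -50, 115).
- handle (a joint): Handle angle (rad) about the face normal. 0 (on): the arm points along the console's +y; growing, it swings down the slope; at 1.571 (off) it points straight down the slope to the console's front and the holes coincide. No stop at off: the end stop is at 1.90. Starts at 0 to 0.15. Held by friction (0.3 N m, 2 to 3 N at the grip); stays where it is left.
- handle_grip (a point): Middle of the grip: an upright round black post, 26 diameter, standing along the face normal at the end of the handle's flat arm, 140 from the pivot axis. This point is 58 above the face; the post is free from 30 (top of the arm, 28 wide) to 82 above the face. The post turns with the arm.
- handle_eye (a point): Centre of the 14 mm hole in the handle's steel tongue (34 square, 6 thick), 60 from the pivot axis on the side opposite the grip; point 16 above the face.
- hasp_eye (a point): Centre of the 14 mm hole in the fixed steel hasp lug (34 square), which lies under the tongue's path, 60 up the slope from the pivot; point 16 above the face, so both eye points coincide when lined up.
- bookend: Dull red hard silicone L-shaped bookend: base 70 (x) by 80 (y) by 6, upright plate 12 thick (x), 80 wide (y), 100 high, its middle at x = +29. Origin: centre of the base's underside, z up. About 0.2 kg. Stands in front of the console.
- clip_holder: Straight round steel cup for paper clips, empty, 52 diameter, 85 high. Origin: centre of the underside, z up. About 0.18 kg. Stands in front of the console, beside the bookend.
- crate: Light (0.16 kg) loose grey plastic crate: tray 280 (x) by 140 (y), walls 5, rim at z = 65, inner floor at z = 20; a wall across its middle (x = 0) makes two halves, centres at x = -69 and 69, each 132 by 130 inside. It stands on a foot 120 by 120, 15 high, under the middle, and tips if pressed on one end. Origin: centre of the foot's underside, z up.
- mug: Bystander: beige ceramic mug, 80 diameter, 95 high, its handle at its own +y. Origin: centre of the underside.
- pen_tray: Bystander: black plastic pen tray with pens, 220 (x) by 85 (y) by 25 high. Origin: centre of the underside.
- lamp_base: Bystander: round aluminium desk lamp base, 110 diameter, 55 high with its stub. Origin: centre of the underside.
- tape_roll: Bystander: roll of tape lying flat, 90 diameter, 25 high. Origin: centre of the underside.
- bottle: Bystander: white plastic bottle, 68 diameter, 170 high. Origin: centre of the underside.
Not all that is in view belongs to the job. What is shaped like the clip_holder but green or pink is not meant.

How it is judged:
On the way, in this order (a step that is already met when the one before it is completed fails the run):
1. the bookend and the paper clip holder stand released in the crate, one in each half (y of bookend in the frame of crate between -0.06 and 0.06 m and z of bookend in the frame of crate between 0.012 and 0.03 m and angle between each of bookend, clip_holder's own z axis and vertical below 0.15 rad and linear speed of each of bookend, clip_holder, crate below 0.03 m/s and contact force between the fingers and bookend below 0.05 N and y of clip_holder in the frame of crate between -0.06 and 0.06 m and z of clip_holder in the frame of crate between 0.012 and 0.03 m and contact force between the fingers and clip_holder below 0.05 N and ((x of bookend in the frame of crate between 0.02 and 0.12 m and x of clip_holder in the frame of crate between -0.12 and -0.02 m) or (x of bookend in the frame of crate between -0.12 and -0.02 m and x of clip_holder in the frame of crate between 0.02 and 0.12 m)) and angle between crate's own z axis and vertical below 0.06 rad), for 0.2 s.
2. the handle is at off, its hole lined up with the hasp's (distance between handle_eye and hasp_eye below 0.005 m and velocity of joint handle between -0.03 and 0.03 rad/s), for 0.2 s.
At the end, for the whole second after the job is handed in: The bookend and the paper clip holder stand upright (within 8 degrees), on the crate's floor, one in each half, released and at rest; the crate is level (within 3.5 degrees) and at rest; the hole in the handle's tongue lies within 5 mm of the hasp lug's hole, and the handle is at rest (all of step 1 and all of step 2); the robot touches nothing.
It fails at once if the mug, pen tray, lamp base, tape roll or bottle is moved more than 25 mm or tipped ((distance of mug from where it was at the start of the episode above 0.025 m or angle between mug's own z axis and vertical above 0.25 rad) or (distance of pen_tray from where it was at the start of the episode above 0.025 m or angle between pen_tray's own z axis and vertical above 0.25 rad) or (distance of lamp_base from where it was at the start of the episode above 0.025 m or angle between lamp_base's own z axis and vertical above 0.25 rad) or (distance of tape_roll from where it was at the start of the episode above 0.025 m or angle between tape_roll's own z axis and vertical above 0.25 rad) or (distance of bottle from where it was at the start of the episode above 0.025 m or angle between bottle's own z axis and vertical above 0.25 rad)).
It fails at once if the crate slides more than 40 mm or tips more than 10 degrees (distance of crate from where it was at the start of the episode above 0.04 m or angle between crate's own z axis and vertical above 0.175 rad).
It fails at once if the bookend is dropped (falls free faster than 0.8 m/s, about 30 mm) (contact force between the fingers and bookend below 0.01 N and linear speed of bookend above 0.8 m/s).
It fails at once if the paper clip holder is dropped (falls free faster than 0.8 m/s, about 30 mm) (contact force between the fingers and clip_holder below 0.01 N and linear speed of clip_holder above 0.8 m/s).
It also fails if it takes over 72 s, if anything falls off the work surface, if the arm or the gripper's body presses on something with over 40 N, if the wrist force passes 120 N, or if a joint passes its speed limit or range.

## Robot

A 6-joint arm with a two-finger parallel gripper is mounted at the origin on the work surface. World frame = base frame: x ahead of the robot, y to its left, z up, the work surface at z = 0. Lengths are in m, angles in rad, forces in N, time in s.
With the tool pointing down it reaches from about 0.35 to 0.85 m from the base axis. Payload 8.1 kg.
Tool frame: the origin (TCP) lies between the finger pads; the fingertips stand 14 mm ahead of it and the grasp point (between the pads) lies 5 mm behind it; z points along the fingers, y is the direction in which the jaws open and shut (so a half turn about z gives the same grasp; the last joint's range is limited). The gripper opens to 93 mm and grips with 3 to 60 N. Pads are 15 mm wide; open, the fingers measure 128 mm over their backs; the gripper's body (75 mm by 188 mm) begins 65 mm behind the grasp point.
Start: joints at [1.033, 0.13, 1.488, -0, 1.523, -0.085], TCP at [0.262, 0.54, 0.233] pointing down, gripper open.
Joint ranges: [-2.96, 2.96], [-0.89, 2.26], [0.02, 2.5], [-1.34, 4.48], [0, 2.73], [-2.66, 2.66]. Speed limits (rad/s): [2.39, 2.39, 2.79, 3.14, 3.14, 3.14].

## Interface

Orientations are given as a rotation vector (axis times angle).
In Python, from plant import robot gives the robot as it stands.
- The arm moves only by the tool step_arm, never from a script. Its argument "targets" is a list of rows, each an object of numbers: "tx", "ty", "tz": the shift along the tool's x, y, z in mm; "ax", "ay", "az": the turn, a rotation vector about the tool's x, y, z in rad; "grip": the closure in counts, from 0 (fully open) to 255 (shut). In form: [{"tx": .., "ty": .., "tz": .., "ax": .., "ay": .., "az": .., "grip": ..}, ...]. A call has 1 to 20 rows; each row shifts and turns the commanded pose from where the row before left it, along the tool's axes as they then stand; what a row does not reach is not made up. A row lasts 1/10 s, in which the tool goes at most 50 mm and 8.59 degrees, less where a joint would pass 70% of its speed; a pose out of reach is approached as far as the arm can. A call with a gripper value outside its range is refused whole. The fingers move at their own pace and stop on an object; "squeeze" is the grip in N (left out, the last holds). Time passes only in rows, so rows that do not move let the fingers close. It gives the time, the measured TCP pose, the force and the opening at its end, in the units of the state.
- robot.read_state(): the state, without advancing time (a new reading comes with each control period).
- robot.read_camera(name): name is "scene" or "side" or "wrist"; returns a dict with "frame" (384x512x3 uint8, blue, green, red), "fx", "fy", "cx", "cy" (pixels), "R" (3x3) and "t" (3): a world point X has camera coordinates R X + t. Camera axes: x right, y down, z forward; pixel columns grow to the right and rows downward; lengths in m; the calibration is good to about 2 mm. A picture is of the moment at which its call begins. There is no depth.
- robot.close_job(): hands the job in, once; it reports no verdict.
The state is a dict: "t": time; "q": joint angles; "dq": joint speeds; "joint_torque": joint torques, N m; "tool_pos": TCP position; "orientation": TCP orientation; "force": force on the tool from outside, world axes, zero at the start; "wrist_torque": the same for the moment, N m; "opening": finger opening in m.
Only numpy, scipy, OpenCV 4.12 (cv2) and the standard library are available. Lean on these libraries where they do the work, as an engineer would, in place of code of your own. Each camera call takes 0.05 s, during which the arm holds its last target.

## Working session

There is one attempt and no reset: what is moved stays moved. The work goes in short steps, Python scripts to look and compute and a tool call to move; the robot and the scene stay as the last step left them, time stands still between calls to the robot, and variables do not carry over. Pictures are saved under pics/ and viewed, and the job is handed in when it is done.

Besides the shell and the picture viewer there is one more tool, called after "Call:" as a command line: name --argument value ..., lists and objects as JSON in quotes. step_arm: Moves the arm, as the interface text tells. Its arguments: {"type":"object","properties":{"targets":{"type":"array"},"squeeze":{"type":"number"}},"required":["targets"]}

```bash
mkdir -p pics; ls
python3 - <<'E'
from plant import robot
import cv2,pickle
d={}
for n in ["scene","side","wrist"]:
    c=robot.read_camera(n); d[n]=c
    cv2.imwrite(f"pics/{n}0.png",c["frame"])
    print(n,c["fx"],c["fy"],c["cx"],c["cy"],c["R"],c["t"])
pickle.dump(d,open("cam0.pkl","wb"))
print(robot.read_state())
E
```

```text
pics
scene 451.3443198175874 451.3443198175874 259.9467705901601 194.86599855305022 [[-0.82203919  0.56938524  0.00721212]
 [ 0.35788545  0.52645884 -0.77120626]
 [-0.44291034 -0.63138066 -0.63654449]] [ 0.43456077 -0.10670873  1.75283633]
side 367.28337949985763 367.28337949985763 257.88234471080006 198.28963154148784 [[ 0.90434549 -0.42641328 -0.01819183]
 [-0.33990057 -0.69377998 -0.63493066]
 [ 0.25812174  0.58038009 -0.77235492]] [-0.47327854  0.3369895   1.07715463]
wrist 295.4443084938553 295.4443084938553 259.2946980392603 189.44256625975325 [[ 0.43810905  0.89892039 -0.00161076]
 [ 0.86276903 -0.41998546  0.28149924]
 [ 0.25236891 -0.12471708 -0.9595601 ]] [-0.59864135 -0.03303651  0.39180504]
{'t': 0.15, 'q': array([ 1.03258405e+00,  1.31035486e-01,  1.48902122e+00, -6.34304164e-07,
        1.52298402e+00, -8.53879181e-02]), 'dq': array([ 0.00093713, -0.00070499, -0.00372735,  0.00041169,  0.00076335,
        0.00041844]), 'joint_torque': array([-5.73913494e-04, -5.60491526e+01, -4.92320573e+01,  7.67522492e-02,
        3.08240438e-02, -8.10139625e-06]), 'tool_pos': array([0.26226485, 0.53918517, 0.23180419]), 'orientation': array([-7.05133468e-01, -3.06098012e+00,  2.16495265e-03]), 'force': array([ 0.03539151,  0.1613508 , -0.63574195]), 'wrist_torque': array([0.02096124, 0.01078127, 0.0300986 ]), 'opening': 0.0930859905504697}
```

View pics/scene0.png

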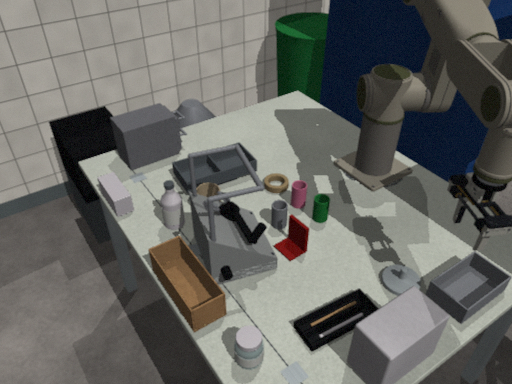

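View pics/side0.png

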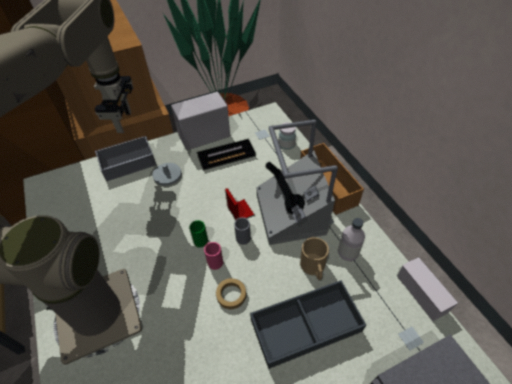

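View pics/wrist0.png

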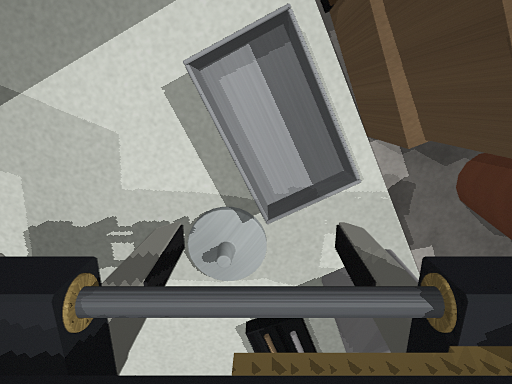

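The target crate (dark, with divider) is at side (308,322) and scene (215,165). The undivided tray is a decoy. The bookend is at side (238,205), the grey cup at (243,230) and the handle at (288,190). I'll zoom in next.

```bash
cat > h.py <<'E'
import numpy as np,cv2,pickle
from scipy.optimize import least_squares
from scipy.spatial.transform import Rotation as Rot
def proj(c,X):
    X=np.atleast_2d(X); P=X@np.array(c["R"]).T+np.array(c["t"])
    return np.c_[c["fx"]*P[:,0]/P[:,2]+c["cx"], c["fy"]*P[:,1]/P[:,2]+c["cy"]]
def onplane(c,u,v,z):
    R=np.array(c["R"]);o=-R.T@np.array(c["t"]);d=R.T@np.array([(u-c["cx"])/c["fx"],(v-c["cy"])/c["fy"],1])
    return o+d*(z-o[2])/d[2]
def tri(cs,uv):
    f=lambda X:np.concatenate([proj(c,X)[0]-p for c,p in zip(cs,uv)])
    r=least_squares(f,[.5,0,.1]); return r.x,r.fun
def Rz(a): return Rot.from_euler('z',a).as_matrix()
def pose(x,P): # x,y,yaw
    return np.atleast_2d(P)@Rz(x[2]).T+np.array([x[0],x[1],0])
def crop(img,x0,y0,x1,y1,s,name):
    cv2.imwrite(name,cv2.resize(img[y0:y1,x0:x1],None,fx=s,fy=s,interpolation=cv2.INTER_CUBIC))
E
python3 - <<'E'
from h import *
d=pickle.load(open("cam0.pkl","rb"))
crop(d["side"]["frame"],180,110,380,260,4,"pics/s1.png")
crop(d["side"]["frame"],180,240,380,390,4,"pics/s2.png")
crop(d["scene"]["frame"],160,140,345,285,4,"pics/c1.png")
E
```

```text
(no output)
```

View pics/s1.png

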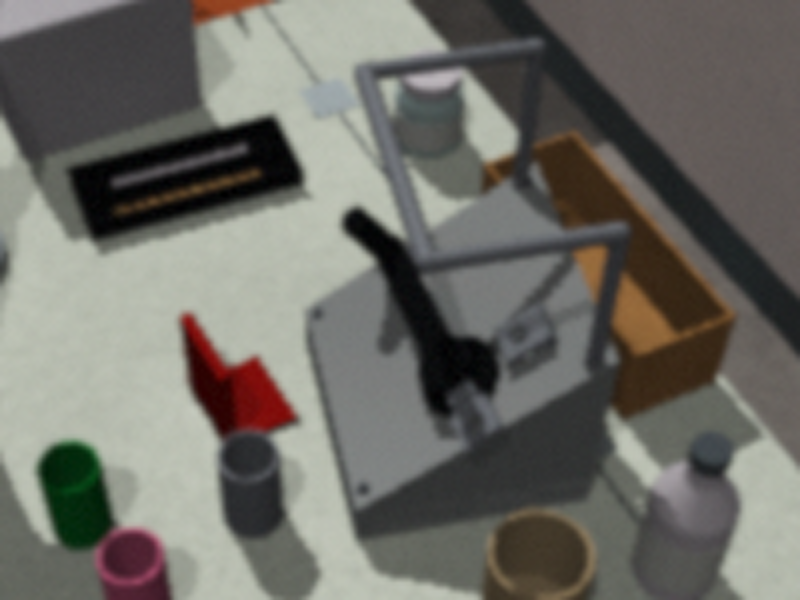

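View pics/s2.png

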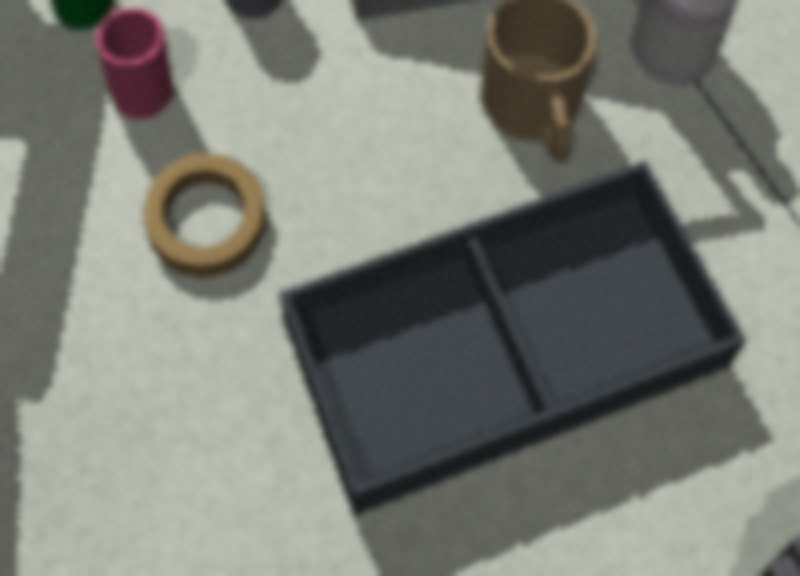

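View pics/c1.png

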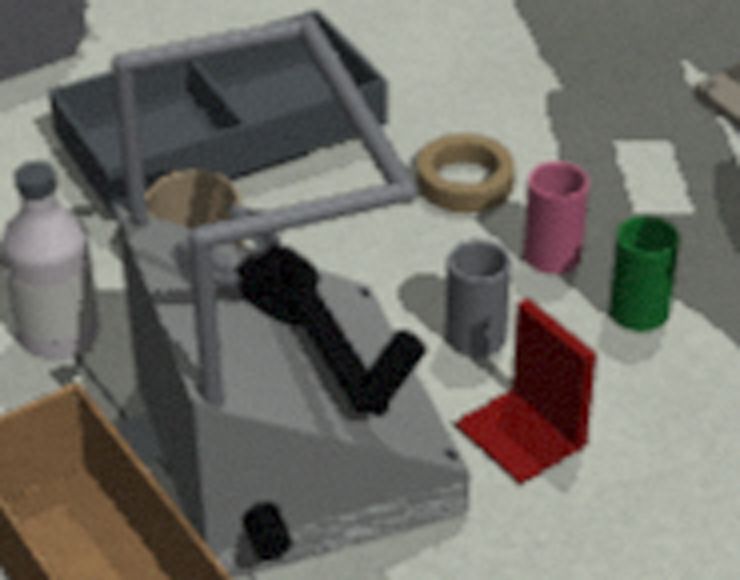

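```bash
cat > fit.py <<'E'
from h import *
d=pickle.load(open("cam0.pkl","rb"))
S=d["side"];C=d["scene"]
s1=lambda u,v:(u/4+180-.4,v/4+110-.4); s2=lambda u,v:(u/4+180-.4,v/4+240-.4); c1=lambda u,v:(u/4+160-.4,v/4+140-.4)
def fit(name,obs,x0):
    f=lambda x:np.concatenate([proj(c,pose(x,np.array(p)/1000))[0]-uv for c,p,uv in obs])
    best=None
    for yaw in np.arange(-3.14,3.14,.5):
        r=least_squares(f,[*x0,yaw],loss='soft_l1')
        if best is None or r.cost<best.cost: best=r
    print(name,best.x.round(4),"yawdeg",np.degrees(best.x[2]).round(1)); print(f(best.x).reshape(-1,2).round(1).tolist())
    return best.x
con=fit("console",[(S,(-100,110,45),s1(308,312)),(S,(-100,-110,45),s1(352,505)),(S,(-100,-110,0),s1(358,537)),(S,(100,-110,185),s1(612,365)),
 (S,(-50,100,315),s1(365,70)),(S,(-50,-100,315),s1(425,258)),(C,(-100,110,45),c1(467,478)),(C,(-100,110,0),c1(465,515)),(C,(100,110,185),c1(205,408)),
 (C,(-50,-100,315),c1(310,25)),(C,(-50,100,315),c1(410,190))],(.7,0))
be=fit("bookend",[(S,(-35,-40,6),s1(258,357)),(S,(-35,40,6),s1(298,420)),(S,(29,-40,100),s1(186,316)),(C,(-35,40,6),c1(458,425)),(C,(-35,-40,6),c1(520,480)),
 (C,(35,-40,0),c1(585,445)),(C,(23,40,100),c1(523,300)),(C,(23,-40,100),c1(590,352))],(.5,0))
cr=fit("crate",[(S,(-140,70,65),s2(285,293)),(S,(140,70,65),s2(642,166)),(S,(140,-70,65),s2(742,343)),(S,(-140,-70,65),s2(357,503)),(S,(0,67,65),s2(475,240)),
 (C,(-140,70,65),c1(385,85)),(C,(140,70,65),c1(110,190)),(C,(140,-70,65),c1(52,95)),(C,(-140,-70,65),c1(315,12))],(.5,-.4))
def cyl(name,obs):
    for c,z,uv in obs: print(name,z,onplane(c,*uv,z).round(4))
cyl("cup",[(S,.085,s1(249,448)),(C,.085,c1(477,263))])
cyl("green",[(S,.085,s1(71,461)),(C,.085,c1(647,237))])
cyl("pink",[(S,.085,s1(131,551)),(C,.085,c1(557,182))])
cyl("mug",[(S,.095,s1(540,550)),(C,.095,c1(190,205))])
cyl("tape",[(S,.025,s2(205,212)),(C,.025,c1(464,170))])
cyl("bottle",[(S,.17,s1(712,452)),(C,.17,c1(37,176))])
np.savez("fit.npz",con=con,be=be,cr=cr)
# handle from angle
def P(th,r,h):
    n=np.array([-.574,0,.819]);y=np.array([0,1,0.]);dn=-np.array([.819,0,.574])
    return pose(con,np.array([0,-.05,.115])+r*(np.cos(th)*y+np.sin(th)*dn)+h*n)[0]
for th in (0,.075,.15): print(th,"griptop S",(4*(proj(S,P(th,.14,.082))-[180-.4,110-.4])).round(),"C",(4*(proj(C,P(th,.14,.082))-[160-.4,140-.4])).round())
for th in (0,.15): print(th,"eye S",(4*(proj(S,P(th,-.06,.016))-[180-.4,110-.4])).round())
E
python3 fit.py
```

```text
console [ 0.6807  0.0751 -0.2545] yawdeg -14.6
[[-1.3, -1.3], [0.1, 0.8], [-1.5, 0.4], [0.9, -1.3], [-0.8, 0.3], [-0.4, 0.7], [0.6, -0.7], [0.6, 0.3], [-3.3, -0.4], [-0.7, 1.0], [-1.6, 1.0]]
bookend [ 0.527   0.162  -3.1065] yawdeg -178.0
[[-0.8, -0.1], [-0.9, -0.3], [-1.2, -0.6], [-0.9, -1.7], [-0.2, -0.2], [0.7, -0.1], [-1.5, 0.0], [-1.1, 1.6]]
crate [ 0.5283 -0.3021 -0.0817] yawdeg -4.7
[[-1.6, 1.0], [0.5, -1.0], [1.1, -0.3], [-0.7, -0.6], [-1.7, -2.2], [0.0, -1.5], [-1.3, -4.9], [-1.7, -1.6], [-0.1, -1.2]]
cup 0.085 [0.4957 0.0578 0.085 ]
cup 0.085 [0.494  0.0552 0.085 ]
green 0.085 [0.3632 0.1082 0.085 ]
green 0.085 [0.36   0.1071 0.085 ]
pink 0.085 [0.3766 0.009  0.085 ]
pink 0.085 [0.3756 0.0091 0.085 ]
mug 0.095 [ 0.6511 -0.1302  0.095 ]
mug 0.095 [ 0.6528 -0.127   0.095 ]
tape 0.025 [ 0.3775 -0.1232  0.025 ]
tape 0.025 [ 0.3839 -0.1096  0.025 ]
bottle 0.17 [ 0.7738 -0.15    0.17  ]
bottle 0.17 [ 0.7742 -0.1405  0.17  ]
0 griptop S [[367. 205.]] C [[393. 338.]]
0.075 griptop S [[357. 212.]] C [[405. 341.]]
0.15 griptop S [[347. 220.]] C [[415. 343.]]
0 eye S [[468. 429.]]
0.15 eye S [[478. 423.]]
```

```bash
cat >> h.py <<'E'
def rowsto(st,pos,Rt,n):
    """per-row tool-frame deltas to reach target from state pose"""
    R0=Rot.from_rotvec(st["orientation"]); p0=np.array(st["tool_pos"])
    d=R0.inv().apply(np.array(pos)-p0)*1000
    rv=(R0.inv()*Rt).as_rotvec()
    print("tool d mm",d.round(1),"rotvec",rv.round(4),"|per row",(d/n).round(2),(rv/n).round(4))
def down(yaw):
    # tool z down, tool y at world angle yaw
    y=np.array([np.cos(yaw),np.sin(yaw),0]);z=np.array([0,0,-1.]);x=np.cross(y,z)
    return Rot.from_matrix(np.c_[x,y,z])
E
python3 - <<'E'
from h import *
R=Rot.from_rotvec([-7.05133468e-01, -3.06098012e+00,  2.16495265e-03])
print(R.as_matrix().round(3)); M=R.as_matrix()
print("tool y yaw",np.degrees(np.arctan2(M[1,1],M[0,1])))
d=pickle.load(open("cam0.pkl","rb"));w=d["wrist"]
Rc=np.array(w["R"]);print("cam pos in tool",R.inv().apply(-Rc.T@w["t"]-np.array([.26226,.53918,.2318])),"cam R tool",(Rc@M).round(3))
E
```

```text
[[-0.899  0.438 -0.001]
 [ 0.438  0.899 -0.001]
 [ 0.    -0.001 -1.   ]]
tool y yaw 64.05508240119903
cam pos in tool [ 0.07814256 -0.00048567 -0.15248583] cam R tool [[-0.001  1.     0.   ]
 [-0.96  -0.001 -0.282]
 [-0.282 -0.     0.96 ]]
```

Run:
```python
from h import *
d=pickle.load(open("cam0.pkl","rb"));S=d["side"];C=d["scene"]
for n,p in dict(boxbot_near=(190,151),boxbot_right=(229,137)).items(): print(n,onplane(S,*p,0).round(3))
X,r=tri([S,C],[(172,106),(447,310)]);print("boxtop?",X.round(3),r.round(1))
X,r=tri([S,C],[(182,122),(353,335)]);print("boxtop near?",X.round(3),r.round(1))
from plant import robot
st=robot.read_state()
rowsto(st,[.495,.075,.22],down(0),10)
```

```text
boxbot_near [0.468 0.537 0.   ]
boxbot_right [0.645 0.545 0.   ]
boxtop? [0.45  0.642 0.162] [-1.5 -0.6 -0.9  0.4]
boxtop near? [0.572 0.543 0.066] [29.4  8.2 17.9 -5.2]
tool d mm [-412.4 -315.6   12.2] rotvec [-1.400e-03  7.000e-04  1.118e+00] |per row [-41.24 -31.56   1.22] [-1.000e-04  1.000e-04  1.118e-01]
```

Call:
step_arm --targets '[{"tx":-34.4,"ty":-26.3,"tz":1},{"tx":-34.4,"ty":-26.3,"tz":1},{"tx":-34.4,"ty":-26.3,"tz":1},{"tx":-34.4,"ty":-26.3,"tz":1},{"tx":-34.4,"ty":-26.3,"tz":1},{"tx":-34.4,"ty":-26.3,"tz":1},{"tx":-34.4,"ty":-26.3,"tz":1},{"tx":-34.4,"ty":-26.3,"tz":1},{"tx":-34.4,"ty":-26.3,"tz":1},{"tx":-34.4,"ty":-26.3,"tz":1},{"tx":-34.4,"ty":-26.3,"tz":1},{"tx":-34.4,"ty":-26.3,"tz":1},{"az":0.14},{"az":0.14},{"az":0.14},{"az":0.14},{"az":0.14},{"az":0.14},{"az":0.14},{"az":0.14}]' --squeeze 15

```text
schema error: expected keys tx, ty, tz, ax, ay, az, grip
```

```bash
cat > look.py <<'E'
import sys
from h import *
from plant import robot
tag=sys.argv[1]
for n in sys.argv[2:]:
    c=robot.read_camera(n); pickle.dump(c,open(f"cam_{n}_{tag}.pkl","wb")); cv2.imwrite(f"pics/{n}_{tag}.png",c["frame"])
st=robot.read_state(); print(st["t"],st["q"].round(3),st["tool_pos"].round(4),Rot.from_rotvec(st["orientation"]).as_matrix().round(3).tolist(),st["force"].round(2),st["opening"])
E
python3 look.py a wrist
```

```text
0.2 [ 1.033  0.131  1.489 -0.     1.523 -0.085] [0.2623 0.5393 0.232 ] [[-0.899, 0.437, -0.001], [0.437, 0.899, -0.001], [0.0, -0.001, -1.0]] [ 0.58  0.71 -0.09] 0.09297702887280378
```

View pics/wrist_a.png

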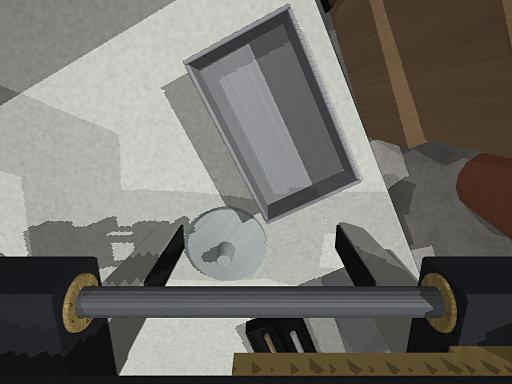

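All keys are required in every row; the call was refused and nothing moved.

Call:
step_arm --targets '[{"tx":-34.4,"ty":-26.3,"tz":1,"ax":0,"ay":0,"az":0,"grip":0},{"tx":-34.4,"ty":-26.3,"tz":1,"ax":0,"ay":0,"az":0,"grip":0},{"tx":-34.4,"ty":-26.3,"tz":1,"ax":0,"ay":0,"az":0,"grip":0},{"tx":-34.4,"ty":-26.3,"tz":1,"ax":0,"ay":0,"az":0,"grip":0},{"tx":-34.4,"ty":-26.3,"tz":1,"ax":0,"ay":0,"az":0,"grip":0},{"tx":-34.4,"ty":-26.3,"tz":1,"ax":0,"ay":0,"az":0,"grip":0},{"tx":-34.4,"ty":-26.3,"tz":1,"ax":0,"ay":0,"az":0,"grip":0},{"tx":-34.4,"ty":-26.3,"tz":1,"ax":0,"ay":0,"az":0,"grip":0},{"tx":-34.4,"ty":-26.3,"tz":1,"ax":0,"ay":0,"az":0,"grip":0},{"tx":-34.4,"ty":-26.3,"tz":1,"ax":0,"ay":0,"az":0,"grip":0},{"tx":-34.4,"ty":-26.3,"tz":1,"ax":0,"ay":0,"az":0,"grip":0},{"tx":-34.4,"ty":-26.3,"tz":1,"ax":0,"ay":0,"az":0,"grip":0},{"tx":0,"ty":0,"tz":0,"ax":0,"ay":0,"az":0.14,"grip":0},{"tx":0,"ty":0,"tz":0,"ax":0,"ay":0,"az":0.14,"grip":0},{"tx":0,"ty":0,"tz":0,"ax":0,"ay":0,"az":0.14,"grip":0},{"tx":0,"ty":0,"tz":0,"ax":0,"ay":0,"az":0.14,"grip":0},{"tx":0,"ty":0,"tz":0,"ax":0,"ay":0,"az":0.14,"grip":0},{"tx":0,"ty":0,"tz":0,"ax":0,"ay":0,"az":0.14,"grip":0},{"tx":0,"ty":0,"tz":0,"ax":0,"ay":0,"az":0.14,"grip":0},{"tx":0,"ty":0,"tz":0,"ax":0,"ay":0,"az":0.14,"grip":0}]' --squeeze 15

```text
t: 2.2
tool_pos: [0.4954, 0.0751, 0.2204]
orientation: [-2.23, -2.213, 0.001]
force: [0.5, -0.5, 0.8]
opening: 0.0934
```

```bash
python3 look.py a wrist
```

```text
2.25 [ 0.048 -0.134  1.774 -0.     1.501  0.065] [0.4955 0.0751 0.2205] [[0.017, 1.0, -0.0], [1.0, -0.017, -0.0], [-0.0, -0.0, -1.0]] [ 0.45 -0.5   0.76] 0.09313773942076042
```

View pics/wrist_a.png

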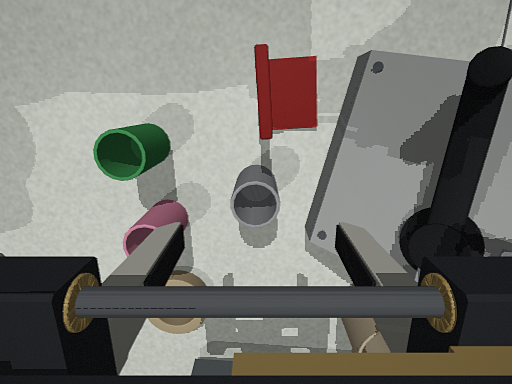

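The cup rim centre is at (255,204), and the bookend plate's top runs from about (262,45) to (265,138).

Run:
```python
from h import *
w=pickle.load(open("cam_wrist_a.pkl","rb"))
crop(w["frame"],210,30,350,240,3,"pics/wa.png")
print("cup",onplane(w,255,204,.085))
f=np.load("fit.npz")
for z,p in [(100/1e3,(29,40)),(.1,(29,-40))]: print("pred plate",proj(w,pose(f["be"],[p[0]/1e3,p[1]/1e3,z])))
```

```text
cup [0.49082771 0.05292068 0.085     ]
pred plate [[263.15434301 139.10371287]]
pred plate [[259.358417    43.36405392]]
```

View pics/wa.png

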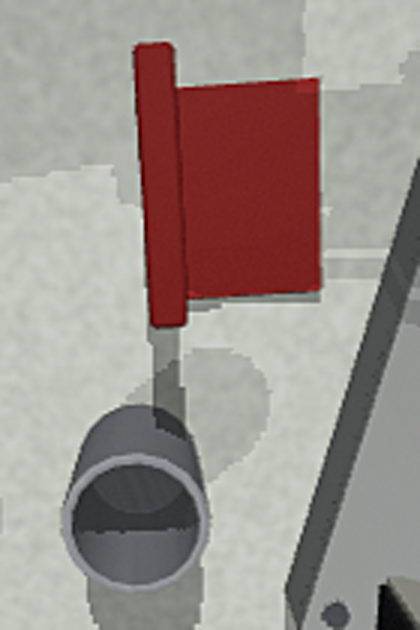

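Call:
step_arm --targets '[{"tx":-7,"ty":-1,"tz":25,"ax":0,"ay":0,"az":0,"grip":0},{"tx":-7,"ty":-1,"tz":30,"ax":0,"ay":0,"az":0,"grip":0},{"tx":-7,"ty":-1,"tz":35,"ax":0,"ay":0,"az":0,"grip":0},{"tx":0,"ty":0,"tz":35,"ax":0,"ay":0,"az":0,"grip":0},{"tx":0,"ty":0,"tz":20,"ax":0,"ay":0,"az":0,"grip":0},{"tx":0,"ty":0,"tz":12,"ax":0,"ay":0,"az":0,"grip":0},{"tx":0,"ty":0,"tz":0,"ax":0,"ay":0,"az":0,"grip":100},{"tx":0,"ty":0,"tz":0,"ax":0,"ay":0,"az":0,"grip":200},{"tx":0,"ty":0,"tz":0,"ax":0,"ay":0,"az":0,"grip":255},{"tx":0,"ty":0,"tz":0,"ax":0,"ay":0,"az":0,"grip":255},{"tx":0,"ty":0,"tz":0,"ax":0,"ay":0,"az":0,"grip":255},{"tx":0,"ty":0,"tz":0,"ax":0,"ay":0,"az":0,"grip":255}]' --squeeze 15

```text
t: 3.45
tool_pos: [0.4928, 0.0542, 0.0642]
orientation: [2.223, 2.219, 0.001]
force: [-2.7, -0.3, 3.8]
opening: 0.0525
```

```bash
python3 look.py b wrist side
```

```text
3.55 [ 6.000e-03  1.000e-03  1.944e+00 -0.000e+00  1.196e+00  8.000e-03] [0.4928 0.0542 0.0642] [[0.002, 1.0, 0.001], [1.0, -0.002, -0.0], [-0.0, 0.001, -1.0]] [-3.54  0.17  5.88] 0.052437320095744915
```

View pics/wrist_b.png

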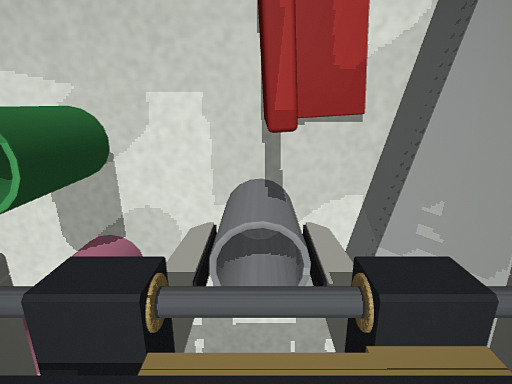

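View pics/side_b.png

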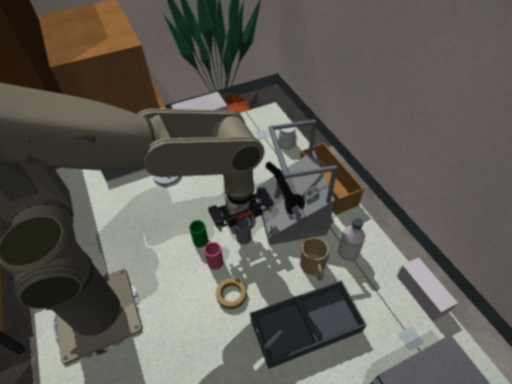

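Call:
step_arm --targets '[{"tx":0,"ty":0,"tz":-10,"ax":0,"ay":0,"az":0,"grip":255},{"tx":0,"ty":0,"tz":-25,"ax":0,"ay":0,"az":0,"grip":255},{"tx":0,"ty":0,"tz":-30,"ax":0,"ay":0,"az":0,"grip":255},{"tx":0,"ty":0,"tz":-30,"ax":0,"ay":0,"az":0,"grip":255},{"tx":-10,"ty":0,"tz":-20,"ax":0,"ay":0,"az":0,"grip":255},{"tx":-22,"ty":-2,"tz":-5,"ax":0,"ay":0,"az":0,"grip":255},{"tx":-32,"ty":-3,"tz":0,"ax":0,"ay":0,"az":0,"grip":255},{"tx":-36,"ty":-3,"tz":0,"ax":0,"ay":0,"az":0,"grip":255},{"tx":-36,"ty":-3,"tz":0,"ax":0,"ay":0,"az":0,"grip":255},{"tx":-36,"ty":-3,"tz":0,"ax":0,"ay":0,"az":0,"grip":255},{"tx":-36,"ty":-3,"tz":0,"ax":0,"ay":0,"az":0,"grip":255},{"tx":-36,"ty":-3,"tz":0,"ax":0,"ay":0,"az":0,"grip":255},{"tx":-36,"ty":-2,"tz":0,"ax":0,"ay":0,"az":0,"grip":255},{"tx":-32,"ty":-2,"tz":0,"ax":0,"ay":0,"az":0,"grip":255},{"tx":-24,"ty":0,"tz":0,"ax":0,"ay":0,"az":0,"grip":255},{"tx":-14,"ty":0,"tz":0,"ax":0,"ay":0,"az":0,"grip":255},{"tx":0,"ty":0,"tz":0,"ax":0,"ay":0,"az":0,"grip":255}]' --squeeze 15

```text
t: 5.25
tool_pos: [0.4676, -0.297, 0.1836]
orientation: [-2.226, -2.217, 0.0]
force: [-1.0, 0.9, -2.1]
opening: 0.0527
```

```bash
python3 look.py c wrist side
python3 - <<'E'
from h import *
c=pickle.load(open("cam_side_c.pkl","rb")); crop(c["frame"],210,210,390,345,4,"pics/sc.png")
E
```

```text
5.35 [-0.656  0.033  1.681  0.     1.428 -0.654] [ 0.4678 -0.2951  0.1835] [[0.002, 1.0, -0.0], [1.0, -0.002, 0.001], [0.001, -0.0, -1.0]] [-0.02  0.97 -2.31] 0.05241368037898347
```

View pics/wrist_c.png

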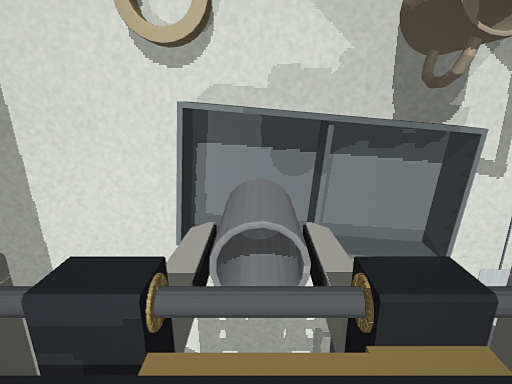

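View pics/sc.png

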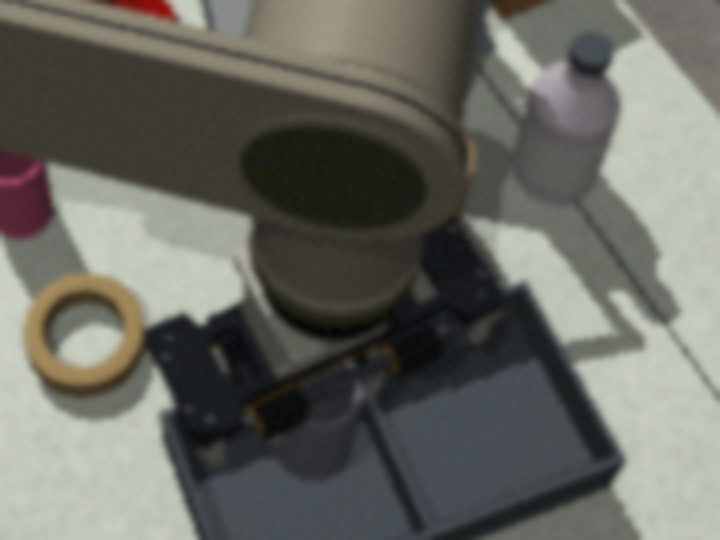

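Run:
```python
from h import *
w=pickle.load(open("cam_wrist_c.pkl","rb"));f=np.load("fit.npz")["cr"]
for p,q in [((-.14,.07,.065),(180,103)),((.14,.07,.065),(486,130)),((0,.065,.065),(329,123))]:
    print(proj(w,pose(f,p))[0].round(1),q, onplane(w,*q,.065).round(4), pose(f,p)[0].round(4))
```

```text
[176.2 105.2] (180, 103) [ 0.398 -0.219  0.065] [ 0.3945 -0.2209  0.065 ]
[487.1 130. ] (486, 130) [ 0.6726 -0.2437  0.065 ] [ 0.6736 -0.2437  0.065 ]
[332.6 123.5] (329, 123) [ 0.5304 -0.2369  0.065 ] [ 0.5336 -0.2373  0.065 ]
```

Call:
step_arm --targets '[{"tx":-2,"ty":0,"tz":15,"ax":0,"ay":0,"az":0,"grip":255},{"tx":0,"ty":0,"tz":25,"ax":0,"ay":0,"az":0,"grip":255},{"tx":0,"ty":0,"tz":25,"ax":0,"ay":0,"az":0,"grip":255},{"tx":0,"ty":0,"tz":15,"ax":0,"ay":0,"az":0,"grip":255},{"tx":0,"ty":0,"tz":8,"ax":0,"ay":0,"az":0,"grip":255},{"tx":0,"ty":0,"tz":5,"ax":0,"ay":0,"az":0,"grip":255},{"tx":0,"ty":0,"tz":2,"ax":0,"ay":0,"az":0,"grip":255},{"tx":0,"ty":0,"tz":1,"ax":0,"ay":0,"az":0,"grip":255},{"tx":0,"ty":0,"tz":0,"ax":0,"ay":0,"az":0,"grip":255}]' --squeeze 15

```text
t: 6.25
tool_pos: [0.4684, -0.2982, 0.0885]
orientation: [2.223, 2.218, 0.0]
force: [0.5, -0.6, -0.9]
opening: 0.0525
```

Call:
step_arm --targets '[{"tx":0,"ty":0,"tz":1,"ax":0,"ay":0,"az":0,"grip":255},{"tx":0,"ty":0,"tz":0,"ax":0,"ay":0,"az":0,"grip":255}]' --squeeze 15

```text
t: 6.45
tool_pos: [0.468, -0.298, 0.087]
orientation: [2.223, 2.219, 0.0]
force: [-0.6, 0.4, -1.7]
opening: 0.0526
```

Call:
step_arm --targets '[{"tx":0,"ty":0,"tz":1,"ax":0,"ay":0,"az":0,"grip":255},{"tx":0,"ty":0,"tz":0.5,"ax":0,"ay":0,"az":0,"grip":255},{"tx":0,"ty":0,"tz":0,"ax":0,"ay":0,"az":0,"grip":255}]' --squeeze 15

```text
t: 6.75
tool_pos: [0.4678, -0.2977, 0.085]
orientation: [-2.224, -2.219, 0.0]
force: [-0.6, 0.7, -1.9]
opening: 0.0523
```

Call:
step_arm --targets '[{"tx":0,"ty":0,"tz":1,"ax":0,"ay":0,"az":0,"grip":255},{"tx":0,"ty":0,"tz":0,"ax":0,"ay":0,"az":0,"grip":255}]' --squeeze 15

```text
t: 6.95
tool_pos: [0.468, -0.2979, 0.0843]
orientation: [2.223, 2.219, -0.0]
force: [-0.7, -0.5, -0.6]
opening: 0.0526
```

Call:
step_arm --targets '[{"tx":0,"ty":0,"tz":0.5,"ax":0,"ay":0,"az":0,"grip":255},{"tx":0,"ty":0,"tz":0,"ax":0,"ay":0,"az":0,"grip":105},{"tx":0,"ty":0,"tz":0,"ax":0,"ay":0,"az":0,"grip":95},{"tx":0,"ty":0,"tz":0,"ax":0,"ay":0,"az":0,"grip":80},{"tx":0,"ty":0,"tz":0,"ax":0,"ay":0,"az":0,"grip":60},{"tx":0,"ty":0,"tz":0,"ax":0,"ay":0,"az":0,"grip":60},{"tx":0,"ty":0,"tz":-10,"ax":0,"ay":0,"az":0,"grip":60},{"tx":0,"ty":0,"tz":-25,"ax":0,"ay":0,"az":0,"grip":60},{"tx":0,"ty":0,"tz":-35,"ax":0,"ay":0,"az":0,"grip":40},{"tx":0,"ty":0,"tz":-35,"ax":0,"ay":0,"az":0,"grip":0},{"tx":20,"ty":0,"tz":-10,"ax":0,"ay":0,"az":0,"grip":0}]' --squeeze 15

```text
t: 8.05
tool_pos: [0.4697, -0.2805, 0.2045]
orientation: [2.22, 2.212, 0.001]
force: [1.2, -0.1, 0.1]
opening: 0.0894
```

```bash
python3 look.py d wrist
python3 - <<'E'
from h import *
from plant import robot
f=np.load("fit.npz")["be"]; p=pose(f,[.029,0,0])[0]; print(p)
w=pickle.load(open("cam_wrist_a.pkl","rb"))
print(onplane(w,261.2,45,.1),onplane(w,266,138,.1))
rowsto(robot.read_state(),[.4995,.161,.2],down(0),1)
E
```

```text
8.1 [-6.270e-01 -9.000e-03  1.685e+00  1.000e-03  1.459e+00 -6.250e-01] [ 0.47   -0.277   0.2045] [[0.002, 1.0, 0.006], [1.0, -0.002, -0.003], [-0.003, 0.006, -1.0]] [2.77 0.19 1.01] 0.09152487376842873
[0.49797252 0.16098728 0.        ]
[0.49810885 0.19969537 0.1       ] [0.50198885 0.12199363 0.1       ]
tool d mm [438.1  28.4   3.4] rotvec [ 0.0063  0.003  -0.0024] |per row [438.08  28.44   3.41] [ 0.0063  0.003  -0.0024]
```

View pics/wrist_d.png

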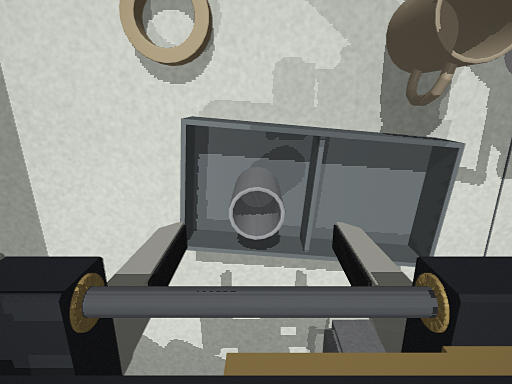

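Call:
step_arm --targets '[{"tx":28,"ty":2,"tz":0,"ax":0,"ay":0,"az":0,"grip":0},{"tx":42,"ty":3,"tz":0,"ax":0,"ay":0,"az":0,"grip":0},{"tx":42,"ty":3,"tz":0,"ax":0,"ay":0,"az":0,"grip":0},{"tx":42,"ty":3,"tz":0,"ax":0,"ay":0,"az":0,"grip":0},{"tx":42,"ty":3,"tz":0,"ax":0,"ay":0,"az":0,"grip":0},{"tx":42,"ty":3,"tz":0,"ax":0,"ay":0,"az":0,"grip":0},{"tx":42,"ty":3,"tz":0,"ax":0,"ay":0,"az":0,"grip":0},{"tx":42,"ty":3,"tz":0,"ax":0,"ay":0,"az":0,"grip":0},{"tx":42,"ty":3,"tz":0,"ax":0,"ay":0,"az":0,"grip":0},{"tx":42,"ty":3,"tz":0,"ax":0,"ay":0,"az":0,"grip":0},{"tx":28,"ty":0,"tz":0,"ax":0,"ay":0,"az":-0.04,"grip":0},{"tx":0,"ty":0,"tz":0,"ax":0,"ay":0,"az":0,"grip":0}]' --squeeze 15

```text
t: 9.3
tool_pos: [0.4973, 0.1593, 0.1987]
orientation: [-2.172, -2.268, -0.001]
force: [-0.6, -1.1, -0.7]
opening: 0.093
```

```bash
python3 look.py e wrist
python3 - <<'E'
from h import *
from plant import robot
w=pickle.load(open("cam_wrist_e.pkl","rb"));crop(w["frame"],180,100,380,300,3,"pics/we.png")
rowsto(robot.read_state(),[.4995,.161,.073],down(.043),1)
E
```

```text
9.35 [ 0.209 -0.063  1.749  0.     1.457  0.167] [0.4974 0.1576 0.1986] [[-0.041, 0.999, -0.0], [0.999, 0.041, -0.0], [-0.0, -0.0, -1.0]] [-0.38 -0.28 -0.71] 0.09313902364254606
tool d mm [  3.3   2.3 125.6] rotvec [-0.0004  0.0001 -0.0018] |per row [  3.34   2.31 125.57] [-0.0004  0.0001 -0.0018]
```

View pics/we.png

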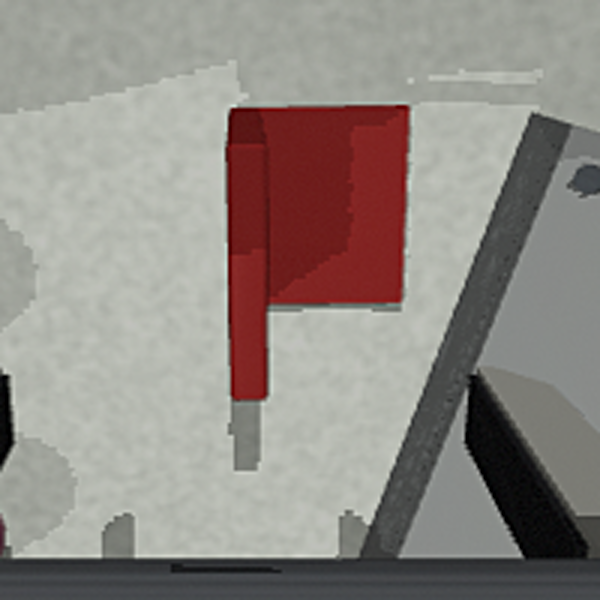

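Run:
```python
from h import *
from plant import robot
w=pickle.load(open("cam_wrist_e.pkl","rb"))
a=onplane(w,180+247/3-.33,100+145/3-.33,.1);b=onplane(w,180+250/3-.33,100+400/3-.33,.1);m=(a+b)/2
print(a,b,m,"yaw",np.degrees(np.arctan2(-(b-a)[0]*-1,-(b-a)[1])))
rowsto(robot.read_state(),[m[0],m[1],.073],down(.05),1)
```

```text
[0.49784343 0.20039692 0.1       ] [0.50231902 0.1217098  0.1       ] [0.50008122 0.16105336 0.1       ] yaw 3.2553789228396197
tool d mm [  3.4   2.9 125.6] rotvec [-0.0004  0.0001 -0.0088] |per row [  3.37   2.89 125.57] [-0.0004  0.0001 -0.0088]
```

Call:
step_arm --targets '[{"tx":1.5,"ty":2.8,"tz":25,"ax":0,"ay":0,"az":-0.01,"grip":0},{"tx":0,"ty":0,"tz":35,"ax":0,"ay":0,"az":0,"grip":0},{"tx":0,"ty":0,"tz":35,"ax":0,"ay":0,"az":0,"grip":0},{"tx":0,"ty":0,"tz":20,"ax":0,"ay":0,"az":0,"grip":0},{"tx":0,"ty":0,"tz":10,"ax":0,"ay":0,"az":0,"grip":0},{"tx":0,"ty":0,"tz":0,"ax":0,"ay":0,"az":0,"grip":120},{"tx":0,"ty":0,"tz":0,"ax":0,"ay":0,"az":0,"grip":180},{"tx":0,"ty":0,"tz":0,"ax":0,"ay":0,"az":0,"grip":200},{"tx":0,"ty":0,"tz":0,"ax":0,"ay":0,"az":0,"grip":255},{"tx":0,"ty":0,"tz":0,"ax":0,"ay":0,"az":0,"grip":255},{"tx":0,"ty":0,"tz":0,"ax":0,"ay":0,"az":0,"grip":255},{"tx":0,"ty":0,"tz":0,"ax":0,"ay":0,"az":0,"grip":255},{"tx":0,"ty":0,"tz":0,"ax":0,"ay":0,"az":0,"grip":255}]' --squeeze 20

```text
t: 10.65
tool_pos: [0.5005, 0.1578, 0.0736]
orientation: [2.167, 2.274, -0.0]
force: [-0.7, -0.2, -0.1]
opening: 0.0335
```

```bash
python3 look.py f wrist
python3 - <<'E'
from h import *
from plant import robot
f=np.load("fit.npz")["cr"]
g=pose(f,[.055-.029,0,0])[0]; print(g)
rowsto(robot.read_state(),[g[0],g[1],.2],down(f[2]),1)
E
```

```text
10.7 [ 0.208  0.066  1.858 -0.     1.217  0.16 ] [0.5005 0.1578 0.0736] [[-0.048, 0.999, -0.0], [0.999, 0.048, -0.0], [-0.0, -0.0, -1.0]] [ 0.62  0.43 -0.68] 0.02971622690457251
[ 0.5542372  -0.30419392  0.        ]
tool d mm [-464.    31.5 -126.4] rotvec [-1.000e-04  0.000e+00  1.298e-01] |per row [-464.04   31.48 -126.37] [-1.000e-04  0.000e+00  1.298e-01]
```

View pics/wrist_f.png

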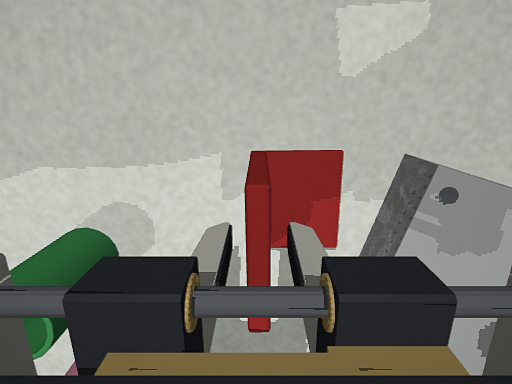

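Call:
step_arm --targets '[{"tx":0,"ty":0,"tz":0,"ax":0,"ay":0,"az":0,"grip":255},{"tx":0,"ty":0,"tz":0,"ax":0,"ay":0,"az":0,"grip":255},{"tx":0,"ty":0,"tz":0,"ax":0,"ay":0,"az":0,"grip":255},{"tx":0,"ty":0,"tz":0,"ax":0,"ay":0,"az":0,"grip":255},{"tx":0,"ty":0,"tz":0,"ax":0,"ay":0,"az":0,"grip":255},{"tx":0,"ty":0,"tz":0,"ax":0,"ay":0,"az":0,"grip":255}]' --squeeze 20

```text
t: 11.3
tool_pos: [0.5004, 0.1578, 0.0736]
orientation: [-2.167, -2.274, 0.0]
force: [0.3, 0.4, 1.1]
opening: 0.0119
```

```bash
python3 look.py g wrist
```

```text
11.35 [ 0.208  0.066  1.858 -0.     1.217  0.16 ] [0.5004 0.1578 0.0736] [[-0.048, 0.999, -0.0], [0.999, 0.048, -0.0], [-0.0, -0.0, -1.0]] [-0.72 -0.05 -0.49] 0.011717349730636779
```

View pics/wrist_g.png

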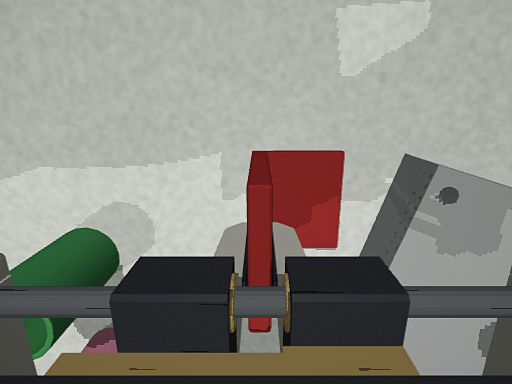

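Call:
step_arm --targets '[{"tx":0,"ty":0,"tz":-8,"ax":0,"ay":0,"az":0,"grip":255},{"tx":0,"ty":0,"tz":-20,"ax":0,"ay":0,"az":0,"grip":255},{"tx":0,"ty":0,"tz":-30,"ax":0,"ay":0,"az":0,"grip":255},{"tx":0,"ty":0,"tz":-30,"ax":0,"ay":0,"az":0,"grip":255},{"tx":0,"ty":0,"tz":-25,"ax":0,"ay":0,"az":0.03,"grip":255},{"tx":0,"ty":0,"tz":-12,"ax":0,"ay":0,"az":0.05,"grip":255},{"tx":0,"ty":0,"tz":-2,"ax":0,"ay":0,"az":0.05,"grip":255}]' --squeeze 20

```text
t: 12.05
tool_pos: [0.5018, 0.158, 0.2038]
orientation: [2.311, 2.125, 0.006]
force: [0.8, 0.2, -2.4]
opening: 0.0115
```

Call:
step_arm --targets '[{"tx":-12,"ty":2,"tz":0,"ax":0,"ay":0,"az":0,"grip":255},{"tx":-24,"ty":5,"tz":0,"ax":0,"ay":0,"az":0,"grip":255},{"tx":-34,"ty":7,"tz":0,"ax":0,"ay":0,"az":0,"grip":255},{"tx":-38,"ty":8,"tz":0,"ax":0,"ay":0,"az":0,"grip":255},{"tx":-38,"ty":8,"tz":0,"ax":0,"ay":0,"az":0,"grip":255},{"tx":-38,"ty":8,"tz":0,"ax":0,"ay":0,"az":0,"grip":255},{"tx":-38,"ty":8,"tz":0,"ax":0,"ay":0,"az":0,"grip":255},{"tx":-38,"ty":8,"tz":0,"ax":0,"ay":0,"az":0,"grip":255},{"tx":-38,"ty":8,"tz":0,"ax":0,"ay":0,"az":0,"grip":255},{"tx":-38,"ty":8,"tz":0,"ax":0,"ay":0,"az":0,"grip":255},{"tx":-38,"ty":8,"tz":0,"ax":0,"ay":0,"az":0,"grip":255},{"tx":-36,"ty":8,"tz":0,"ax":0,"ay":0,"az":0,"grip":255},{"tx":-26,"ty":4,"tz":0,"ax":0,"ay":0,"az":0,"grip":255},{"tx":-16,"ty":1,"tz":0,"ax":0,"ay":0,"az":0,"grip":255},{"tx":-6,"ty":0,"tz":0,"ax":0,"ay":0,"az":0,"grip":255},{"tx":0,"ty":0,"tz":0,"ax":0,"ay":0,"az":0,"grip":255}]' --squeeze 20

```text
t: 13.65
tool_pos: [0.5531, -0.3064, 0.2002]
orientation: [-2.31, -2.127, 0.0]
force: [0.4, 0.9, -1.9]
opening: 0.0121
```

```bash
python3 look.py h wrist
```

```text
13.7 [-0.586  0.233  1.432  0.     1.477 -0.504] [ 0.5534 -0.3055  0.2004] [[0.082, 0.997, -0.0], [0.997, -0.082, 0.001], [0.001, -0.001, -1.0]] [-0.21  0.05 -1.45] 0.0118192574314133
```

View pics/wrist_h.png

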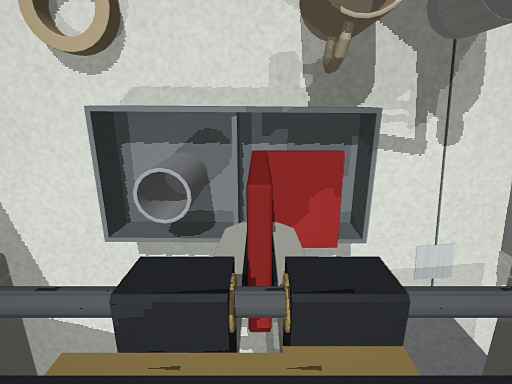

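Call:
step_arm --targets '[{"tx":0,"ty":0,"tz":12,"ax":0,"ay":0,"az":0,"grip":255},{"tx":0,"ty":0,"tz":25,"ax":0,"ay":0,"az":0,"grip":255},{"tx":0,"ty":0,"tz":25,"ax":0,"ay":0,"az":0,"grip":255},{"tx":0,"ty":0,"tz":20,"ax":0,"ay":0,"az":0,"grip":255},{"tx":0,"ty":0,"tz":12,"ax":0,"ay":0,"az":0,"grip":255},{"tx":0,"ty":0,"tz":6,"ax":0,"ay":0,"az":0,"grip":255},{"tx":0,"ty":0,"tz":3,"ax":0,"ay":0,"az":0,"grip":255},{"tx":0,"ty":0,"tz":1,"ax":0,"ay":0,"az":0,"grip":255},{"tx":0,"ty":0,"tz":0,"ax":0,"ay":0,"az":0,"grip":255}]' --squeeze 20

```text
t: 14.6
tool_pos: [0.5543, -0.3065, 0.0977]
orientation: [2.309, 2.128, 0.001]
force: [0.2, 0.4, -1.3]
opening: 0.0121
```

```bash
python3 look.py i wrist side
python3 - <<'E'
from h import *
c=pickle.load(open("cam_side_i.pkl","rb")); crop(c["frame"],210,210,390,345,4,"pics/si.png")
E
```

```text
14.7 [-0.586  0.314  1.528 -0.     1.297 -0.504] [ 0.5542 -0.3066  0.0977] [[0.082, 0.997, 0.001], [0.997, -0.082, -0.001], [-0.001, 0.001, -1.0]] [ 0.16  0.17 -1.93] 0.01172796003372959
```

View pics/wrist_i.png

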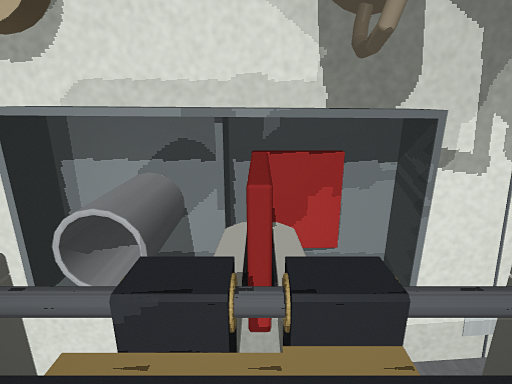

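Call:
step_arm --targets '[{"tx":0,"ty":0,"tz":1.5,"ax":0,"ay":0,"az":0,"grip":255},{"tx":0,"ty":0,"tz":1,"ax":0,"ay":0,"az":0,"grip":255},{"tx":0,"ty":0,"tz":0.5,"ax":0,"ay":0,"az":0,"grip":255},{"tx":0,"ty":0,"tz":0,"ax":0,"ay":0,"az":0,"grip":255}]' --squeeze 20

```text
t: 15.1
tool_pos: [0.5537, -0.3062, 0.0936]
orientation: [-2.311, -2.128, 0.0]
force: [-0.0, -0.2, -2.0]
opening: 0.0116
```

Call:
step_arm --targets '[{"tx":0,"ty":0,"tz":0.8,"ax":0,"ay":0,"az":0,"grip":255},{"tx":0,"ty":0,"tz":0,"ax":0,"ay":0,"az":0,"grip":255}]' --squeeze 20

```text
t: 15.3
tool_pos: [0.5537, -0.3062, 0.0936]
orientation: [2.311, 2.128, -0.0]
force: [-3.4, 1.5, 4.4]
opening: 0.0118
```

Call:
step_arm --targets '[{"tx":0,"ty":0,"tz":-0.4,"ax":0,"ay":0,"az":0,"grip":255},{"tx":0,"ty":0,"tz":0,"ax":0,"ay":0,"az":0,"grip":215},{"tx":0,"ty":0,"tz":0,"ax":0,"ay":0,"az":0,"grip":205},{"tx":0,"ty":0,"tz":0,"ax":0,"ay":0,"az":0,"grip":190},{"tx":0,"ty":0,"tz":0,"ax":0,"ay":0,"az":0,"grip":175},{"tx":0,"ty":0,"tz":0,"ax":0,"ay":0,"az":0,"grip":165},{"tx":0,"ty":0,"tz":0,"ax":0,"ay":0,"az":0,"grip":165},{"tx":0,"ty":0,"tz":-10,"ax":0,"ay":0,"az":0,"grip":165},{"tx":0,"ty":0,"tz":-25,"ax":0,"ay":0,"az":0,"grip":165},{"tx":0,"ty":0,"tz":-35,"ax":0,"ay":0,"az":0,"grip":120},{"tx":0,"ty":0,"tz":-35,"ax":0,"ay":0,"az":0,"grip":60},{"tx":20,"ty":0,"tz":-10,"ax":0,"ay":0,"az":0,"grip":0},{"tx":40,"ty":0,"tz":0,"ax":0,"ay":0,"az":0,"grip":0},{"tx":40,"ty":0,"tz":0,"ax":0,"ay":0,"az":0,"grip":0}]' --squeeze 20

```text
t: 16.7
tool_pos: [0.562, -0.2054, 0.2091]
orientation: [2.312, 2.126, 0.001]
force: [1.1, 1.1, -0.4]
opening: 0.0684
```

```bash
python3 look.py j wrist side scene
python3 - <<'E'
from h import *
c=pickle.load(open("cam_side_j.pkl","rb")); crop(c["frame"],210,210,390,345,4,"pics/sj.png")
E
```

```text
16.85 [-0.434  0.137  1.526  0.     1.479 -0.355] [ 0.562  -0.2036  0.2083] [[0.078, 0.997, -0.0], [0.997, -0.078, 0.001], [0.001, -0.0, -1.0]] [-1.64 -0.1   0.05] 0.08051499838537084
```

View pics/wrist_j.png

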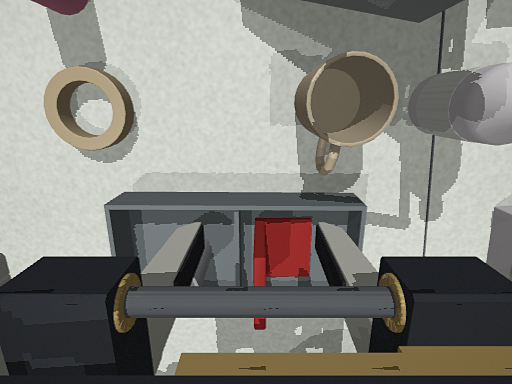

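View pics/side_j.png

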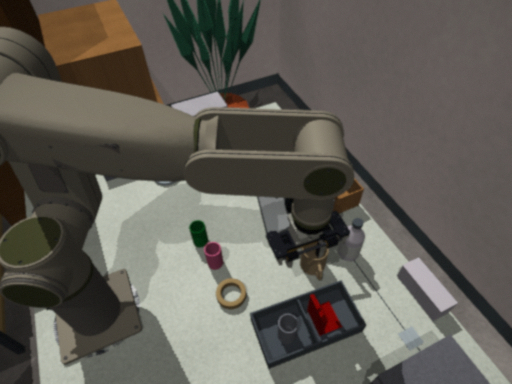

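```bash
cat >> h.py <<'E'
N=np.array([-.5736,0,.8192]);YC=np.array([0,1.,0]);UP=np.array([.8192,0,.5736])
def hp(con,th,r,h,xy=(0,0)):
    return pose(con,np.array([0,-.05,.115])+r*(np.cos(th)*YC-np.sin(th)*UP)+h*N)[0]
def hR(con,th,sgn=1):
    z=-N; y=sgn*(np.cos(th)*YC-np.sin(th)*UP); x=np.cross(y,z)
    return Rot.from_matrix(Rz(con[2])@np.c_[x,y,z])
E
python3 - <<'E'
from h import *
from plant import robot
con=np.load("fit.npz")["con"]
st=robot.read_state()
R0=Rot.from_rotvec(st["orientation"])
print("grip TCP",hp(con,.08,.14,.053),"pre",hp(con,.08,.14,.143),"pre2",hp(con,.08,.14,.203),"off",hp(con,1.571,.14,.053))
T=hR(con,0.0); print(T.as_matrix().round(3))
print("rot",(R0.inv()*T).as_rotvec())
# as yaw then tilt
print("yaw az",(R0.inv()*down(con[2]+np.pi/2)).as_rotvec(),"then",(down(con[2]+np.pi/2).inv()*T).as_rotvec())
rowsto(st,[.45,.05,.33],R0,1)
E
```

```text
grip TCP [0.66491969 0.17177736 0.15200013] pre [0.61495865 0.18477473 0.22572813] pre2 [0.58165129 0.19343964 0.27488013] off [0.52765391 0.06326035 0.0781136 ]
[[-0.793  0.252  0.555]
 [ 0.206  0.968 -0.144]
 [-0.574  0.    -0.819]]
rot [-0.42480789 -0.50784951 -1.34827733]
yaw az [ 2.78758633e-04 -5.04018692e-04 -1.39475837e+00] then [-1.40959280e-17 -6.10857035e-01 -1.12767424e-16]
tool d mm [ 244.1 -131.6 -121.5] rotvec [0. 0. 0.] |per row [ 244.13 -131.6  -121.52] [0. 0. 0.]
```

Call:
step_arm --targets '[{"tx":30,"ty":-16,"tz":-15,"ax":0,"ay":0,"az":0,"grip":0},{"tx":30,"ty":-16,"tz":-15,"ax":0,"ay":0,"az":0,"grip":0},{"tx":30,"ty":-16,"tz":-15,"ax":0,"ay":0,"az":0,"grip":0},{"tx":30,"ty":-16,"tz":-15,"ax":0,"ay":0,"az":0,"grip":0},{"tx":30,"ty":-16,"tz":-15,"ax":0,"ay":0,"az":0,"grip":0},{"tx":30,"ty":-16,"tz":-15,"ax":0,"ay":0,"az":0,"grip":0},{"tx":30,"ty":-16,"tz":-15,"ax":0,"ay":0,"az":0,"grip":0},{"tx":30,"ty":-16,"tz":-15,"ax":0,"ay":0,"az":0,"grip":0},{"tx":0,"ty":0,"tz":0,"ax":0,"ay":0,"az":-0.14,"grip":0},{"tx":0,"ty":0,"tz":0,"ax":0,"ay":0,"az":-0.14,"grip":0},{"tx":0,"ty":0,"tz":0,"ax":0,"ay":0,"az":-0.14,"grip":0},{"tx":0,"ty":0,"tz":0,"ax":0,"ay":0,"az":-0.14,"grip":0},{"tx":0,"ty":0,"tz":0,"ax":0,"ay":0,"az":-0.14,"grip":0},{"tx":0,"ty":0,"tz":0,"ax":0,"ay":0,"az":-0.14,"grip":0},{"tx":0,"ty":0,"tz":0,"ax":0,"ay":0,"az":-0.14,"grip":0},{"tx":0,"ty":0,"tz":0,"ax":0,"ay":0,"az":-0.14,"grip":0},{"tx":0,"ty":0,"tz":0,"ax":0,"ay":0,"az":-0.14,"grip":0},{"tx":0,"ty":0,"tz":0,"ax":0,"ay":0,"az":-0.135,"grip":0}]' --squeeze 20

```text
t: 18.65
tool_pos: [0.454, 0.0426, 0.3282]
orientation: [-0.396, -3.116, 0.001]
force: [0.1, -0.9, 0.1]
opening: 0.0931
```

Call:
step_arm --targets '[{"tx":0,"ty":0,"tz":0,"ax":0,"ay":-0.122,"az":0,"grip":0},{"tx":0,"ty":0,"tz":0,"ax":0,"ay":-0.122,"az":0,"grip":0},{"tx":0,"ty":0,"tz":0,"ax":0,"ay":-0.122,"az":0,"grip":0},{"tx":0,"ty":0,"tz":0,"ax":0,"ay":-0.122,"az":0,"grip":0},{"tx":0,"ty":0,"tz":0,"ax":0,"ay":-0.122,"az":0,"grip":0},{"tx":0,"ty":0,"tz":0,"ax":0,"ay":0,"az":0,"grip":0}]' --squeeze 20

```text
t: 19.25
tool_pos: [0.4521, 0.0433, 0.3218]
orientation: [0.324, 2.521, -0.107]
force: [-0.4, 0.1, -1.4]
opening: 0.0928
```

```bash
python3 look.py k wrist side
python3 - <<'E'
from h import *
from plant import robot
con=np.load("fit.npz")["con"]
rowsto(robot.read_state(),hp(con,.08,.14,.173),hR(con,0),1)
E
```

```text
19.35 [ 0.173 -0.887  2.212 -0.253  1.263 -1.133] [0.4535 0.0433 0.3282] [[-0.794, 0.254, 0.553], [0.209, 0.967, -0.145], [-0.571, -0.0, -0.821]] [0.06 0.76 0.98] 0.09313059615976578
tool d mm [-40.  177.8 122.7] rotvec [-0.0015 -0.0027 -0.002 ] |per row [-40.   177.81 122.74] [-0.0015 -0.0027 -0.002 ]
```

View pics/wrist_k.png

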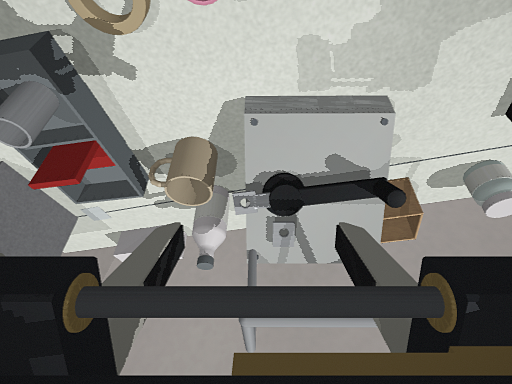

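View pics/side_k.png

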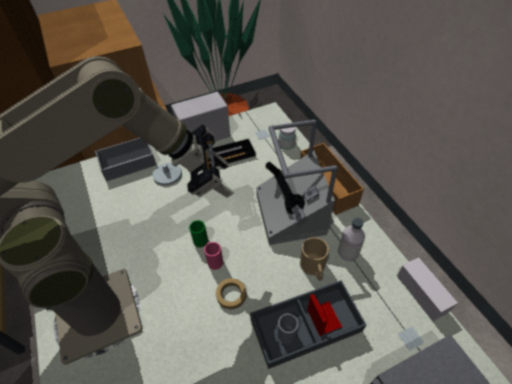

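Run:
```python
from h import *
w=pickle.load(open("cam_wrist_k.pkl","rb"));con=np.load("fit.npz")["con"]
for n,p in dict(ft_m=(-.1,-.11,.045),ft_p=(-.1,.11,.045),fb_m=(-.1,-.11,0),fb_p=(-.1,.11,0)).items(): print(n,proj(w,pose(con,p)).round(1))
print("hasp",proj(w,hp(con,1.571,-.06,.016)),"pivot",proj(w,hp(con,0,0,.03)))
for th in (0,.08,.15): print(th,"top",proj(w,hp(con,th,.14,.082)),"eye",proj(w,hp(con,th,-.06,.016)))
crop(w["frame"],230,80,430,280,4,"pics/wk.png")
```

```text
ft_m [[245.9 112.9]]
ft_p [[397.1 112.9]]
fb_m [[246.8  95.1]]
fb_p [[388.7  95.1]]
hasp [[284.91755522 232.63190529]] pivot [[286.62976454 199.01618762]]
0 top [[397.66478232 211.40811149]] eye [[246.33494769 196.13396044]]
0.08 top [[398.43192802 203.24536666]] eye [[246.49825079 199.14189649]]
0.15 top [[398.53468567 196.03552451]] eye [[246.84569908 201.74482392]]
```

View pics/wk.png

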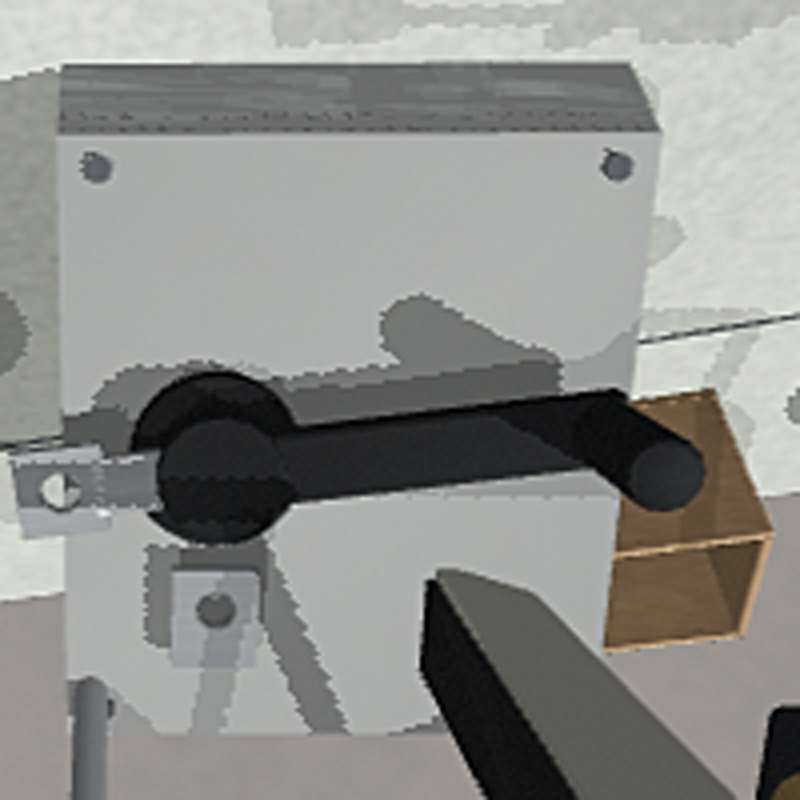

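Run:
```python
from h import *
from plant import robot
con=np.load("fit.npz")["con"].copy(); con[:2]-=.0017*np.array([-np.sin(con[2]),np.cos(con[2])]); np.save("con2.npy",con)
print(con)
rowsto(robot.read_state(),hp(con,.135,.14,.143),hR(con,0),8)
```

```text
[ 0.68023665  0.07350308 -0.25450858]
tool d mm [-32.4 175.3 152.8] rotvec [-0.0015 -0.0027 -0.002 ] |per row [-4.05 21.91 19.1 ] [-0.0002 -0.0003 -0.0003]
```

Call:
step_arm --targets '[{"tx":-4,"ty":22,"tz":10,"ax":0,"ay":0,"az":0,"grip":0},{"tx":-4,"ty":29,"tz":15,"ax":0,"ay":0,"az":0,"grip":0},{"tx":-4,"ty":29,"tz":20,"ax":0,"ay":0,"az":0,"grip":0},{"tx":-4,"ty":29,"tz":25,"ax":0,"ay":0,"az":0,"grip":0},{"tx":-4,"ty":29,"tz":25,"ax":0,"ay":0,"az":0,"grip":0},{"tx":-4,"ty":22,"tz":25,"ax":0,"ay":0,"az":0,"grip":0},{"tx":-4,"ty":15,"tz":20,"ax":0,"ay":0,"az":0,"grip":0},{"tx":-4,"ty":0,"tz":12,"ax":0,"ay":0,"az":0,"grip":0},{"tx":0,"ty":0,"tz":0,"ax":0,"ay":0,"az":0,"grip":0}]' --squeeze 20

```text
t: 20.25
tool_pos: [0.6094, 0.1823, 0.222]
orientation: [0.328, 2.515, -0.104]
force: [0.3, -0.1, -0.0]
opening: 0.0932
```

```bash
python3 look.py l wrist side scene
python3 - <<'E'
from h import *
from plant import robot
con=np.load("con2.npy")
rowsto(robot.read_state(),hp(con,.135,.14,.053),hR(con,0),1)
w=pickle.load(open("cam_wrist_l.pkl","rb"))
for th in (.08,.135,.17): print(th,"top",proj(w,hp(con,th,.14,.082)),"eye",proj(w,hp(con,th,-.06,.016)))
E
```

```text
20.4 [ 0.416 -0.179  1.93  -0.459  0.942 -0.707] [0.6086 0.1827 0.2238] [[-0.791, 0.256, 0.555], [0.211, 0.967, -0.146], [-0.574, 0.001, -0.819]] [ 0.41 -0.55  0.56] 0.09291863030353854
tool d mm [ 2.   1.2 91.6] rotvec [-0.0018  0.0004 -0.0046] |per row [ 2.01  1.19 91.64] [-0.0018  0.0004 -0.0046]
0.08 top [[263.18055232 216.26824648]] eye [[ 64.25924851 207.57191541]]
0.135 top [[262.09262976 206.91432277]] eye [[ 65.22434948 210.6395023 ]]
0.17 top [[261.10198154 200.90525191]] eye [[ 65.92563242 212.57031891]]
```

View pics/wrist_l.png

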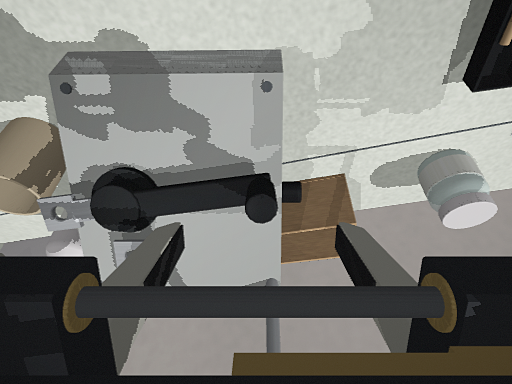

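View pics/scene_l.png

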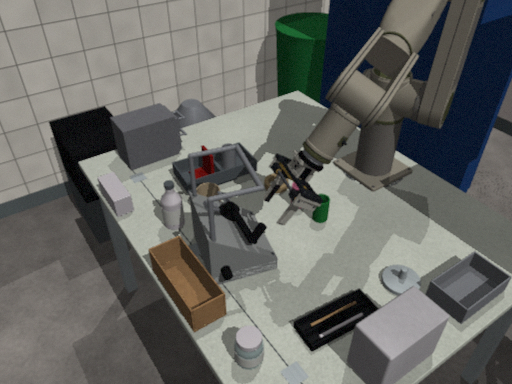

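Run:
```python
from h import *
s=pickle.load(open("cam_scene_l.pkl","rb"));w=pickle.load(open("cam_side_l.pkl","rb"));con=np.load("con2.npy")
for p in ([.6086,.1827,.2238],hp(con,.135,.14,.082)): print(proj(s,p),proj(w,p))
```

```text
[[274.64519049 207.64185738]] [[256.34991571 154.64554507]]
[[262.71194288 224.90720682]] [[266.86149243 164.48954436]]
```

View pics/side_l.png

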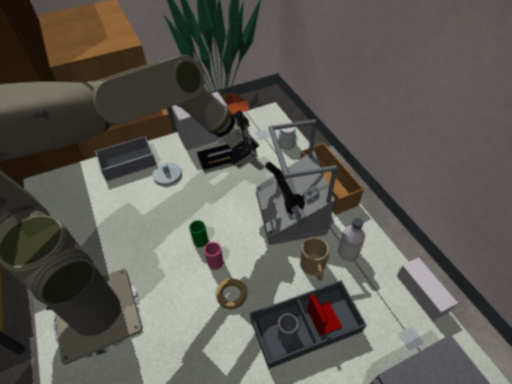

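Call:
step_arm --targets '[{"tx":2,"ty":1,"tz":15,"ax":0,"ay":0,"az":0,"grip":0},{"tx":0,"ty":0,"tz":20,"ax":0,"ay":0,"az":0,"grip":0},{"tx":0,"ty":0,"tz":20,"ax":0,"ay":0,"az":0,"grip":0},{"tx":0,"ty":0,"tz":18,"ax":0,"ay":0,"az":0,"grip":0},{"tx":0,"ty":0,"tz":11,"ax":0,"ay":0,"az":0,"grip":0},{"tx":0,"ty":0,"tz":5,"ax":0,"ay":0,"az":0,"grip":0},{"tx":0,"ty":0,"tz":0,"ax":0,"ay":0,"az":0,"grip":0}]' --squeeze 20

```text
t: 21.1
tool_pos: [0.656, 0.1716, 0.1474]
orientation: [0.326, 2.514, -0.103]
force: [-0.0, -0.0, -0.4]
opening: 0.0927
```

```bash
python3 look.py m wrist side
python3 - <<'E'
from h import *
from plant import robot
con=np.load("con2.npy")
rowsto(robot.read_state(),hp(con,.135,.14,.053),hR(con,0),1)
c=pickle.load(open("cam_side_m.pkl","rb")); crop(c["frame"],190,100,350,240,4,"pics/sm.png")
E
```

```text
21.2 [ 0.359  0.007  1.9   -0.491  0.778 -0.681] [0.6563 0.1721 0.1487] [[-0.792, 0.255, 0.555], [0.209, 0.967, -0.146], [-0.574, 0.001, -0.819]] [ 0.51 -0.17 -0.19] 0.09318856523251103
tool d mm [-1.1 -0.7  2.1] rotvec [-0.0014 -0.     -0.0029] |per row [-1.12 -0.66  2.14] [-0.0014 -0.     -0.0029]
```

View pics/wrist_m.png

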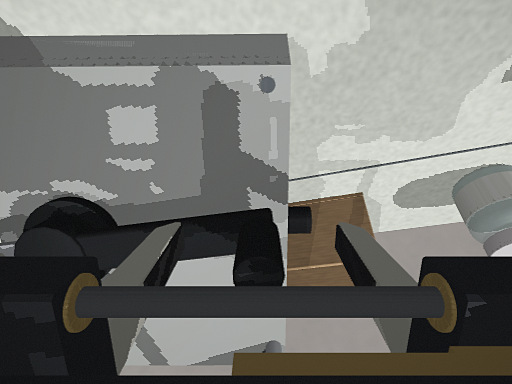

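View pics/sm.png

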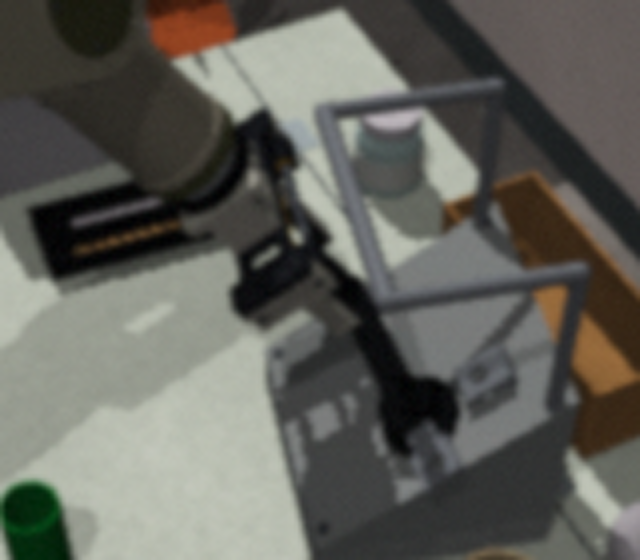

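Call:
step_arm --targets '[{"tx":-1,"ty":0,"tz":0,"ax":0,"ay":0,"az":0,"grip":140},{"tx":0,"ty":0,"tz":0,"ax":0,"ay":0,"az":0,"grip":160},{"tx":0,"ty":0,"tz":0,"ax":0,"ay":0,"az":0,"grip":255},{"tx":0,"ty":0,"tz":0,"ax":0,"ay":0,"az":0,"grip":255},{"tx":0,"ty":0,"tz":0,"ax":0,"ay":0,"az":0,"grip":255},{"tx":0,"ty":0,"tz":0,"ax":0,"ay":0,"az":0,"grip":255},{"tx":0,"ty":0,"tz":0,"ax":0,"ay":0,"az":0,"grip":255},{"tx":0,"ty":0,"tz":0,"ax":0,"ay":0,"az":0,"grip":255},{"tx":0,"ty":0,"tz":0,"ax":0,"ay":0,"az":0,"grip":255},{"tx":0,"ty":0,"tz":0,"ax":0,"ay":0,"az":0,"grip":255},{"tx":0,"ty":0,"tz":0,"ax":0,"ay":0,"az":0,"grip":255}]' --squeeze 20

```text
t: 22.3
tool_pos: [0.6567, 0.171, 0.1483]
orientation: [0.326, 2.514, -0.104]
force: [-3.1, -4.8, 2.1]
opening: 0.0258
```

```bash
python3 look.py n
python3 - <<'E'
from h import *
from plant import robot
con=np.load("con2.npy")
st=robot.read_state()
rowsto(st,hp(con,.135,.14,.053),hR(con,0),1)
p=np.array(st["tool_pos"])-hp(con,0,0,.053)
U=Rz(con[2])@UP;Y=Rz(con[2])@YC;print("arm angle",np.arctan2(-p@U,p@Y),"r",np.hypot(p@U,p@Y),"n",p@(Rz(con[2])@N))
E
```

```text
22.3 [ 0.357  0.009  1.898 -0.491  0.779 -0.682] [0.6567 0.171  0.1483] [[-0.793, 0.256, 0.553], [0.209, 0.967, -0.147], [-0.573, -0.001, -0.82]] [-3.09 -4.82  2.06] 0.025788962414056326
tool d mm [-0.8  0.3  1.4] rotvec [-0.0031 -0.0012 -0.0027] |per row [-0.81  0.28  1.4 ] [-0.0031 -0.0012 -0.0027]
arm angle 0.14099691886247115 r 0.13983941557451232 n 0.0014031436607055332
```

Run:
```python
from h import *
from plant import robot
con=np.load("con2.npy");st=robot.read_state()
p=np.array(st["tool_pos"]);R=Rot.from_rotvec(st["orientation"])
U=Rz(con[2])@UP;Y=Rz(con[2])@YC;Nn=Rz(con[2])@N;c=hp(con,0,0,.053)
for i in range(28):
    p=p+R.apply([.0069,-.00116,0]);R=R*Rot.from_rotvec([0,0,-.05])
    if i%5==2 or i==27:
        q=p-c;print(i,np.arctan2(-q@U,q@Y).round(3),np.hypot(q@U,q@Y).round(4),(q@Nn).round(4))
```

```text
2 0.291 0.1399 0.0014
7 0.541 0.14 0.0015
12 0.791 0.1401 0.0016
17 1.041 0.1401 0.0017
22 1.29 0.1402 0.0019
27 1.54 0.1402 0.002
```

Call:
step_arm --targets '[{"tx":6.9,"ty":-1.2,"tz":0,"ax":0,"ay":0,"az":-0.05,"grip":255},{"tx":6.9,"ty":-1.2,"tz":0,"ax":0,"ay":0,"az":-0.05,"grip":255},{"tx":6.9,"ty":-1.2,"tz":0,"ax":0,"ay":0,"az":-0.05,"grip":255},{"tx":6.9,"ty":-1.1,"tz":0,"ax":0,"ay":0,"az":-0.05,"grip":255},{"tx":6.9,"ty":-1.2,"tz":0,"ax":0,"ay":0,"az":-0.05,"grip":255},{"tx":6.9,"ty":-1.2,"tz":0,"ax":0,"ay":0,"az":-0.05,"grip":255}]' --squeeze 20

```text
t: 22.9
tool_pos: [0.6222, 0.1678, 0.1256]
orientation: [-0.056, 2.545, -0.222]
force: [3.8, -3.7, -1.4]
opening: 0.0251
```

```bash
cat > ang.py <<'E'
from h import *
from plant import robot
con=np.load("con2.npy");st=robot.read_state();R=Rot.from_rotvec(st["orientation"]).as_matrix()
U=Rz(con[2])@UP;Y=Rz(con[2])@YC;Nn=Rz(con[2])@N;q=np.array(st["tool_pos"])-hp(con,0,0,.053)
print(st["t"],"ang",np.arctan2(-q@U,q@Y).round(4),"r",np.hypot(q@U,q@Y).round(4),"n",(q@Nn).round(4),"tool ang",np.arctan2(-R[:,1]@U,R[:,1]@Y).round(3),"tilt",(R[:,2]@Nn).round(4),st["q"].round(2),st["force"].round(1),st["opening"])
E
python3 ang.py
```

```text
22.9 ang 0.4385 r 0.1399 n 0.0015 tool ang 0.299 tilt -1.0001 [ 0.38 -0.05  2.   -0.52  0.75 -0.93] [ 3.8 -3.7 -1.4] 0.02513580090400425
```

Tracking well, so I'll continue.

Call:
step_arm --targets '[{"tx":6.9,"ty":-1.2,"tz":0,"ax":0,"ay":0,"az":-0.05,"grip":255},{"tx":6.9,"ty":-1.2,"tz":0,"ax":0,"ay":0,"az":-0.05,"grip":255},{"tx":6.9,"ty":-1.2,"tz":0,"ax":0,"ay":0,"az":-0.05,"grip":255},{"tx":6.9,"ty":-1.1,"tz":0,"ax":0,"ay":0,"az":-0.05,"grip":255},{"tx":6.9,"ty":-1.2,"tz":0,"ax":0,"ay":0,"az":-0.05,"grip":255},{"tx":6.9,"ty":-1.2,"tz":0,"ax":0,"ay":0,"az":-0.05,"grip":255},{"tx":6.9,"ty":-1.2,"tz":0,"ax":0,"ay":0,"az":-0.05,"grip":255},{"tx":6.9,"ty":-1.2,"tz":0,"ax":0,"ay":0,"az":-0.05,"grip":255},{"tx":6.9,"ty":-1.2,"tz":0,"ax":0,"ay":0,"az":-0.05,"grip":255},{"tx":6.9,"ty":-1.1,"tz":0,"ax":0,"ay":0,"az":-0.05,"grip":255},{"tx":6.9,"ty":-1.2,"tz":0,"ax":0,"ay":0,"az":-0.05,"grip":255}]' --squeeze 20

```text
t: 24.0
tool_pos: [0.564, 0.1316, 0.0924]
orientation: [-0.758, 2.476, -0.429]
force: [7.5, -2.7, -7.2]
opening: 0.0257
```

```bash
python3 ang.py
```

```text
24.0 ang 0.9896 r 0.1401 n 0.0015 tool ang 0.849 tilt -1.0001 [ 0.34 -0.2   2.2  -0.54  0.68 -1.48] [ 7.5 -2.7 -7.2] 0.02571763619092528
```

Call:
step_arm --targets '[{"tx":6.9,"ty":-1.2,"tz":0,"ax":0,"ay":0,"az":-0.05,"grip":255},{"tx":6.9,"ty":-1.2,"tz":0,"ax":0,"ay":0,"az":-0.05,"grip":255},{"tx":6.9,"ty":-1.2,"tz":0,"ax":0,"ay":0,"az":-0.05,"grip":255},{"tx":6.9,"ty":-1.1,"tz":0,"ax":0,"ay":0,"az":-0.05,"grip":255},{"tx":6.9,"ty":-1.2,"tz":0,"ax":0,"ay":0,"az":-0.05,"grip":255},{"tx":6.9,"ty":-1.2,"tz":0,"ax":0,"ay":0,"az":-0.05,"grip":255},{"tx":6.9,"ty":-1.2,"tz":0,"ax":0,"ay":0,"az":-0.05,"grip":255},{"tx":6.9,"ty":-1.2,"tz":0,"ax":0,"ay":0,"az":-0.05,"grip":255},{"tx":6.9,"ty":-1.2,"tz":0,"ax":0,"ay":0,"az":-0.05,"grip":255},{"tx":6.9,"ty":-1.1,"tz":0,"ax":0,"ay":0,"az":-0.05,"grip":255},{"tx":4,"ty":-0.7,"tz":0,"ax":0,"ay":0,"az":-0.03,"grip":255},{"tx":0,"ty":0,"tz":0,"ax":0,"ay":0,"az":0,"grip":255},{"tx":0,"ty":0,"tz":0,"ax":0,"ay":0,"az":0,"grip":255}]' --squeeze 20

```text
t: 25.3
tool_pos: [0.528, 0.0685, 0.0791]
orientation: [-1.415, 2.252, -0.612]
force: [9.5, -4.0, -10.7]
opening: 0.026
```

```bash
python3 ang.py; python3 look.py o scene side wrist;python3 - <<'E'
from h import *
con=np.load("con2.npy")
c=pickle.load(open("cam_side_o.pkl","rb")); crop(c["frame"],200,110,340,250,4,"pics/so.png")
for th in (1.5,1.55,1.571): print(th,(4*(proj(c,hp(con,th,-.06,.016))-[200-.4,110-.4])).round(1))
E
```

```text
25.3 ang 1.522 r 0.1404 n 0.0014 tool ang 1.377 tilt -1.0 [ 0.21 -0.37  2.37 -0.45  0.64 -2.19] [  9.5  -4.  -10.7] 0.025962900975880377
25.45 [ 0.209 -0.369  2.366 -0.45   0.636 -2.188] [0.5281 0.0686 0.0791] [[-0.401, -0.73, 0.553], [-0.91, 0.389, -0.147], [-0.108, -0.562, -0.82]] [  9.95  -4.66 -10.  ] 0.025556033073229085
1.5 [[435.2 337.4]]
1.55 [[434.3 334.5]]
1.571 [[433.8 333.2]]
```

View pics/so.png

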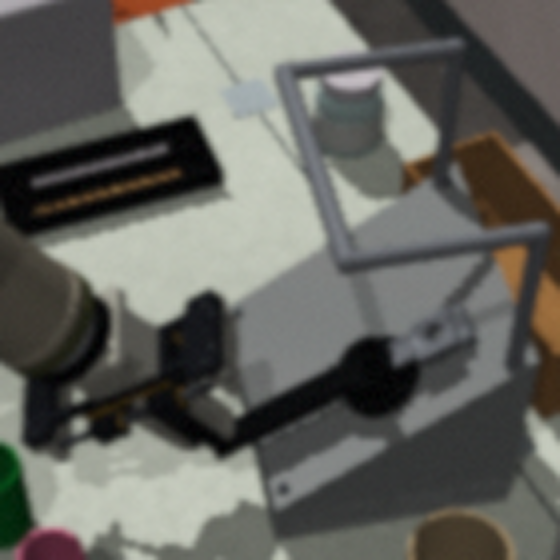

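View pics/wrist_o.png

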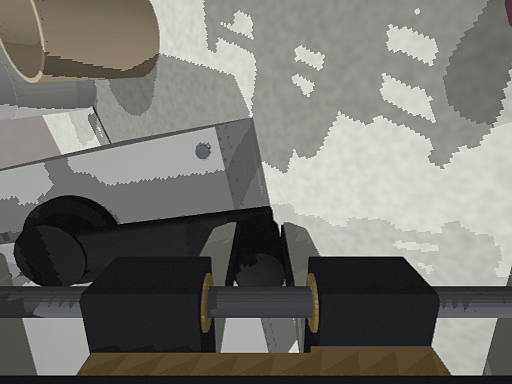

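Call:
step_arm --targets '[{"tx":3.4,"ty":-0.5,"tz":0,"ax":0,"ay":0,"az":-0.025,"grip":255},{"tx":3.4,"ty":-0.5,"tz":0,"ax":0,"ay":0,"az":-0.025,"grip":255},{"tx":0,"ty":0,"tz":0,"ax":0,"ay":0,"az":0,"grip":255},{"tx":0,"ty":0,"tz":0,"ax":0,"ay":0,"az":0,"grip":255}]' --squeeze 20

```text
t: 25.85
tool_pos: [0.5262, 0.0622, 0.079]
orientation: [-1.475, 2.222, -0.627]
force: [12.0, -3.3, -10.7]
opening: 0.0253
```

```bash
python3 ang.py; python3 look.py p scene side;python3 - <<'E'
from h import *
c=pickle.load(open("cam_side_p.pkl","rb")); s=pickle.load(open("cam_scene_p.pkl","rb"))
crop(c["frame"],270,165,330,215,10,"pics/sp.png")
crop(s["frame"],190,180,250,230,10,"pics/cp.png")
E
```

```text
25.85 ang 1.5691 r 0.1404 n 0.0014 tool ang 1.427 tilt -1.0 [ 0.19 -0.38  2.38 -0.43  0.63 -2.27] [ 12.   -3.3 -10.7] 0.025295145386832158
25.95 [ 0.192 -0.384  2.378 -0.435  0.633 -2.265] [0.5262 0.0621 0.079 ] [[-0.364, -0.749, 0.553], [-0.928, 0.343, -0.146], [-0.08, -0.567, -0.82]] [ 10.67  -4.27 -11.16] 0.025884591943838395
```

View pics/sp.png

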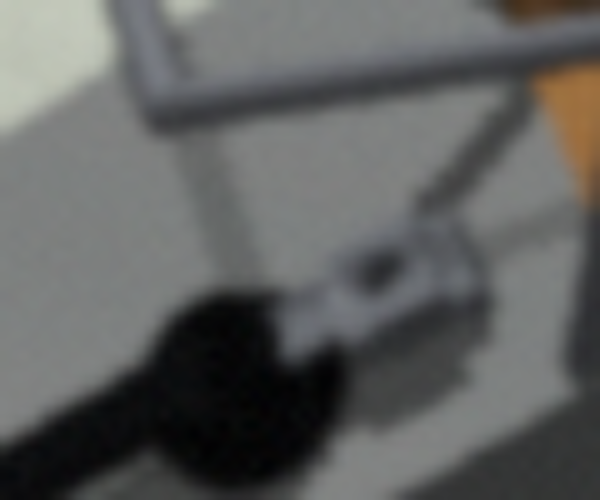

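View pics/cp.png

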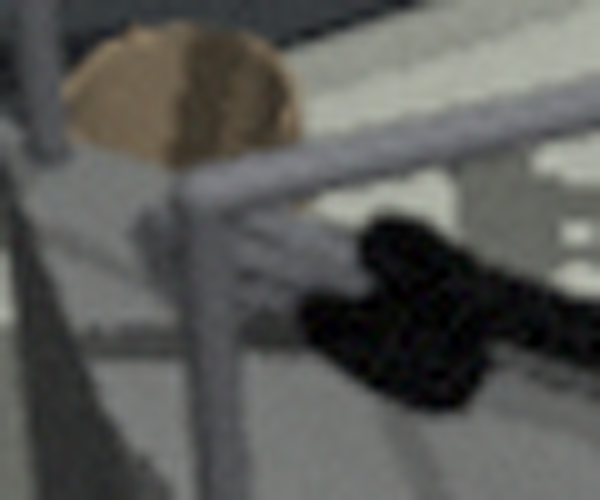

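Call:
step_arm --targets '[{"tx":0,"ty":0,"tz":0,"ax":0,"ay":0,"az":0,"grip":180},{"tx":0,"ty":0,"tz":0,"ax":0,"ay":0,"az":0,"grip":160},{"tx":0,"ty":0,"tz":0,"ax":0,"ay":0,"az":0,"grip":130},{"tx":0,"ty":0,"tz":0,"ax":0,"ay":0,"az":0,"grip":110},{"tx":0,"ty":0,"tz":0,"ax":0,"ay":0,"az":0,"grip":90},{"tx":0,"ty":0,"tz":0,"ax":0,"ay":0,"az":0,"grip":80},{"tx":0,"ty":0,"tz":0,"ax":0,"ay":0,"az":0,"grip":80}]' --squeeze 20

```text
t: 26.65
tool_pos: [0.5265, 0.0625, 0.0798]
orientation: [-1.475, 2.222, -0.627]
force: [0.2, 0.5, -0.6]
opening: 0.063
```

```bash
python3 ang.py; python3 look.py q wrist
```

```text
26.65 ang 1.566 r 0.1398 n 0.0019 tool ang 1.427 tilt -1.0001 [ 0.19 -0.38  2.38 -0.43  0.63 -2.27] [ 0.2  0.5 -0.6] 0.06296771714900566
26.7 [ 0.193 -0.385  2.377 -0.435  0.634 -2.265] [0.5265 0.0625 0.0798] [[-0.364, -0.749, 0.554], [-0.928, 0.343, -0.146], [-0.08, -0.567, -0.82]] [-0.05  0.36 -0.18] 0.06375627127575322
```

View pics/wrist_q.png

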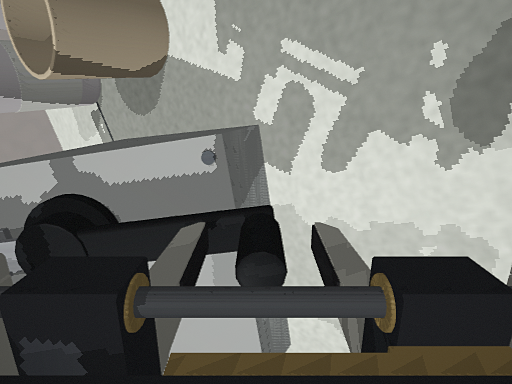

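Call:
step_arm --targets '[{"tx":0,"ty":0,"tz":-8,"ax":0,"ay":0,"az":0,"grip":80},{"tx":0,"ty":0,"tz":-15,"ax":0,"ay":0,"az":0,"grip":80},{"tx":0,"ty":0,"tz":-15,"ax":0,"ay":0,"az":0,"grip":80},{"tx":0,"ty":0,"tz":-15,"ax":0,"ay":0,"az":0,"grip":80},{"tx":0,"ty":0,"tz":-15,"ax":0,"ay":0,"az":0,"grip":80},{"tx":0,"ty":0,"tz":0,"ax":0,"ay":0,"az":0,"grip":80}]' --squeeze 20

```text
t: 27.3
tool_pos: [0.4895, 0.0731, 0.1382]
orientation: [-1.473, 2.218, -0.628]
force: [0.7, -0.1, 0.3]
opening: 0.0639
```

```bash
python3 ang.py
```

```text
27.3 ang 1.5592 r 0.1379 n 0.0718 tool ang 1.427 tilt -1.0 [ 0.25 -0.63  2.42 -0.38  0.84 -2.31] [ 0.7 -0.1  0.3] 0.06388185991352587
```

Call:
step_arm --targets '[{"tx":-2,"ty":-14,"tz":-20,"ax":0,"ay":0,"az":0,"grip":80},{"tx":-2,"ty":-14,"tz":-20,"ax":0,"ay":0,"az":0,"grip":60},{"tx":-2,"ty":-14,"tz":-20,"ax":0,"ay":0,"az":0,"grip":40},{"tx":-2,"ty":-14,"tz":-20,"ax":0,"ay":0,"az":0,"grip":20},{"tx":0,"ty":0,"tz":0,"ax":0,"ay":0,"az":0.14,"grip":0},{"tx":0,"ty":0,"tz":0,"ax":0,"ay":0,"az":0.14,"grip":0},{"tx":0,"ty":0,"tz":0,"ax":0,"ay":0,"az":0.14,"grip":0},{"tx":0,"ty":0,"tz":0,"ax":0,"ay":0,"az":0.14,"grip":0},{"tx":0,"ty":0,"tz":0,"ax":0,"ay":0,"az":0.14,"grip":0},{"tx":0,"ty":0,"tz":0,"ax":0,"ay":0,"az":0.14,"grip":0},{"tx":0,"ty":0,"tz":0,"ax":0,"ay":0,"az":0.14,"grip":0},{"tx":0,"ty":0,"tz":0,"ax":0,"ay":0,"az":0.14,"grip":0},{"tx":0,"ty":0,"tz":0,"ax":0,"ay":0,"az":0.14,"grip":0},{"tx":0,"ty":0,"tz":0,"ax":0,"ay":0,"az":0.14,"grip":0},{"tx":0,"ty":0,"tz":0,"ax":0,"ay":0,"az":0,"grip":0}]' --squeeze 20

```text
t: 28.8
tool_pos: [0.4894, 0.0723, 0.2329]
orientation: [0.291, 2.519, -0.114]
force: [0.4, -0.4, -0.5]
opening: 0.0935
```

```bash
python3 ang.py; python3 look.py r wrist side scene;python3 - <<'E'
from h import *
con=np.load("con2.npy")
c=pickle.load(open("cam_side_r.pkl","rb"));w=pickle.load(open("cam_wrist_r.pkl","rb"))
crop(c["frame"],200,200,380,350,4,"pics/sr.png")
e=proj(w,hp(con,1.571,-.06,.016))[0]; print(e); x,y=int(e[0]),int(e[1])
crop(w["frame"],max(x-50,0),max(y-45,0),x+50,min(y+45,384),7,"pics/wr.png")
E
```

```text
28.8 ang 1.5619 r 0.0835 n 0.1494 tool ang 0.025 tilt -1.0 [ 0.25 -0.72  2.3  -0.33  1.04 -1.  ] [ 0.4 -0.4 -0.5] 0.09347410642822002
28.95 [ 0.247 -0.719  2.295 -0.327  1.04  -1.01 ] [0.4893 0.0723 0.2331] [[-0.801, 0.228, 0.554], [0.176, 0.973, -0.146], [-0.572, -0.02, -0.82]] [0.48 0.26 0.58] 0.09301092230164068
[256.88738926 278.93283201]
```

View pics/wrist_r.png

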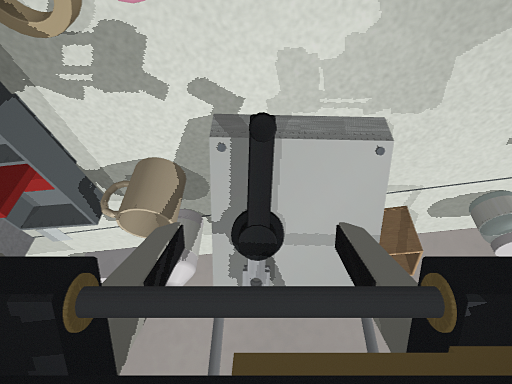

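View pics/wr.png

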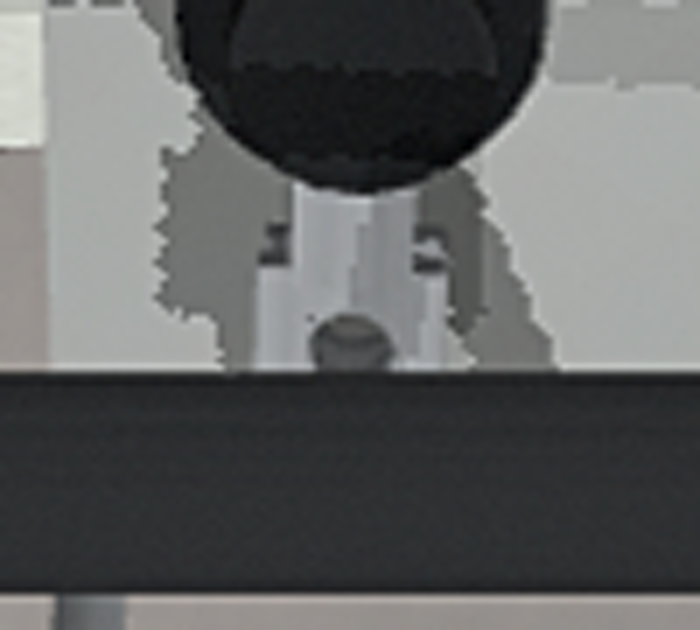

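View pics/sr.png

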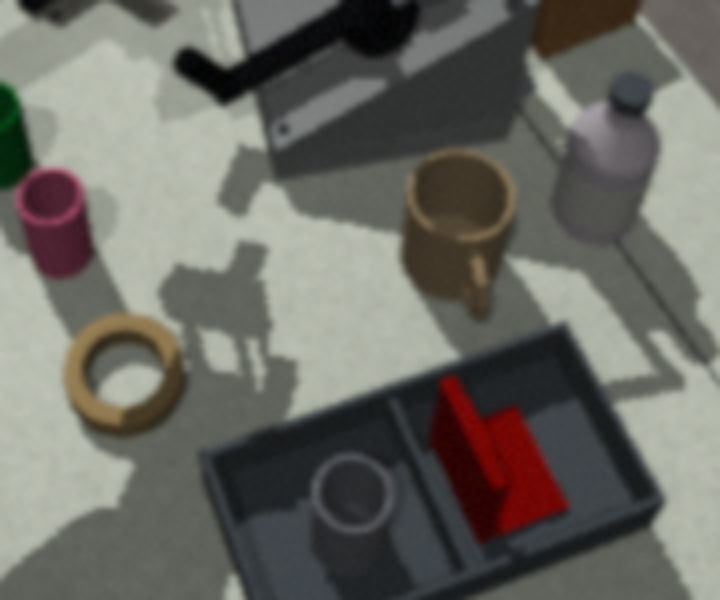

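Call:
step_arm --targets '[{"tx":-15,"ty":0,"tz":-15,"ax":0,"ay":0,"az":0,"grip":0},{"tx":-15,"ty":0,"tz":-15,"ax":0,"ay":0,"az":0,"grip":0},{"tx":0,"ty":0,"tz":0,"ax":0,"ay":0,"az":0,"grip":0}]' --squeeze 20

```text
t: 29.25
tool_pos: [0.4983, 0.0715, 0.2791]
orientation: [0.285, 2.514, -0.114]
force: [0.0, -0.4, -0.3]
opening: 0.0931
```

```bash
python3 ang.py; python3 look.py s wrist;python3 - <<'E'
from h import *
con=np.load("con2.npy")
w=pickle.load(open("cam_wrist_s.pkl","rb"))
e=proj(w,hp(con,1.571,-.06,.016))[0]; x,y=int(e[0])-40,int(e[1])-40
print([ (7*(proj(w,hp(con,th,-.06,.016))[0]-[x-.43,y-.43])).round(1) for th in (1.49,1.571,1.65)])
print([ proj(w,hp(con,th,.14,.082))[0].round(1) for th in (1.49,1.571,1.65)])
crop(w["frame"],x,y,x+80,y+75,7,"pics/ws.png")
E
```

```text
29.25 ang 1.5253 r 0.0497 n 0.1821 tool ang 0.029 tilt -1.0 [ 0.24 -0.71  2.21 -0.31  1.1  -1.04] [ 0.  -0.4 -0.3] 0.09314369294865749
29.3 [ 0.238 -0.707  2.211 -0.31   1.104 -1.042] [0.4975 0.0714 0.2769] [[-0.799, 0.229, 0.556], [0.178, 0.973, -0.146], [-0.575, -0.017, -0.818]] [-0.19 -1.35 -0.2 ] 0.09307991340432481
[array([265.2, 282. ]), array([289.7, 283.6]), array([313.7, 283.3])]
[array([271.8,  89.7]), array([260.3,  88.9]), array([249.,  89.])]
```

View pics/ws.png

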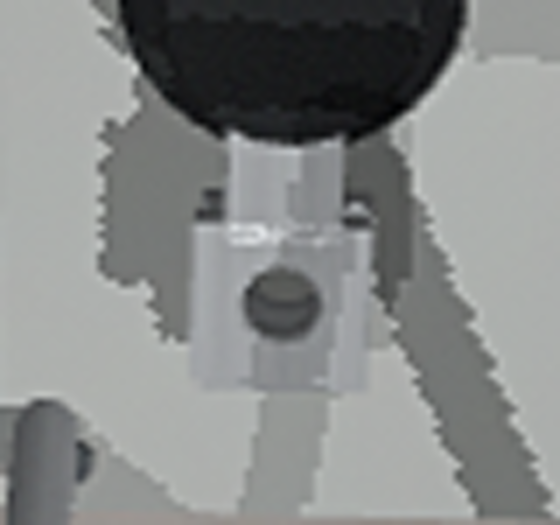

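View pics/wrist_s.png

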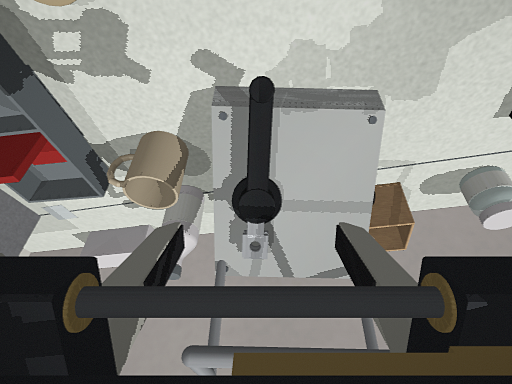

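Run:
```python
from plant import robot
print(robot.close_job()); print(robot.read_state()["t"])
```

```text
the job is handed in; nothing more can be done
None
the job is handed in; nothing more can be done
```

The job is done and was handed in at about 29 s of the allowed 72 s; the hand-in gives no verdict.

- **Crate:** I set the clip holder in the near half of the crate and the bookend in the far half, each lowered until it touched before release. The last side picture shows both upright and clear of the divider. The crate and the bystanders in view (mug, bottle and tape roll) look unmoved; this was judged by eye, not re-measured. The pen tray and lamp base were not checked again at the end.
- **Handle:** I swung the isolator handle from about 0.14 rad to off and let go. The arm read 1.569 rad before release and 1.566 rad as the fingers opened. The final wrist picture shows the tongue squarely over the hasp lug and its hole open.
- **Disagreement:** the tongue hole sits about 1.3 mm sideways and about 3 to 4 mm along the arm from where my fitted console pose predicts it. Against the lug's own visible edges the sideways offset is below 1 mm. I put the difference down to calibration and the pose fit. The tolerance is 5 mm.
- **Forces:** while swinging the handle the wrist force rose to about 15 N, mostly along the post. It fell to zero on release. The robot was clear of everything at hand-in.

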